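# Fit the barrel nests to the two marking-jig stands

## Robot

A 6-joint arm with a two-finger parallel gripper is mounted at the origin on the work surface. World frame = base frame: x ahead of the robot, y to its left, z up, the work surface at z = 0. Lengths are in m, angles in degrees, forces in N, time in s.
With the tool pointing down it reaches from about 0.375 to 0.9 m from the base axis. Payload 3.1 kg.
Tool frame: the origin (TCP) lies at the very end of the fingers, on their centre line; the grasp point (between the pads) lies 19 mm behind it (bot.hold_point_z is the z of the grasp point in the tool frame, in m); z points along the fingers, y is the direction in which the jaws open and shut (so a half turn about z gives the same grasp; the last joint's range is limited). The gripper opens to 87 mm and grips with 3 to 60 N. Pads are 19 mm wide; open, the fingers measure 117 mm over their backs; the gripper's body (75 mm by 190 mm) begins 51 mm behind the grasp point.
Start: joints at [64.773, 30.224, 82.088, -0, 67.689, -10.227], TCP at [0.162, 0.604, 0.223] pointing down, gripper open.
Joint ranges: [-176.69, 176.69], [-43.24, 126.21], [12.49, 139.97], [-82, 262], [0, 151.66], [-163.58, 163.58]. Speed limits (degrees/s): [159.86, 159.86, 180, 180, 180, 180].

## Interface

Orientations are given as a 3x3 rotation matrix whose columns are the frame's x, y, z axes.
In Python, from rig import bot gives the robot as it stands.
- The arm moves only by the tool servo_tool, never from a script. Its argument "increments" is a list of rows, each a list of 3 entries, a list of its own where there are three numbers: the closure, from 0 (fully open) to 1 (shut), then the shift along the tool's x, y, z in mm, then the turn about the tool's z in degrees. In form: [[claw, [x, y, z], turn], ...]. A call has 1 to 5 rows; each row shifts and turns the commanded pose from where the row before left it, along the tool's axes as they then stand; what a row does not reach is not made up. A row lasts 1/8 s, in which the tool goes at most 62.5 mm and 10.7 degrees, less where a joint would pass 70% of its speed; a pose out of reach is approached as far as the arm can. A call with a gripper value outside its range is refused whole. The fingers move at their own pace and stop on an object; the grip force is fixed at half the most. Time passes only in rows, so rows that do not move let the fingers close. It gives the time, the measured TCP pose, the force and the opening at its end, in the units of the state.
- bot.read_state(): the state, without advancing time (a new reading comes with each control period).
- bot.capture(name): name is "scene" or "top" or "wrist"; returns (picture, depth): 400x640x3 uint8, blue, green, red; 400x640 float32, m along the optical axis (not along the pixel's ray), 0 where there is no reading.
- bot.camera_info(name): a dict with "K" (3x3 intrinsics, pixels), "R" (3x3) and "t" (3): a world point X has camera coordinates R X + t; the wrist camera has in their place "mount" (4x4, takes a point from camera to tool coordinates, whose origin is the TCP and whose axes are the flange's). Camera axes: x right, y down, z forward; pixel columns grow to the right and rows downward; lengths in m; the calibration is good to about 2 mm. A picture is of the moment at which its call begins: read the wrist's pose just before it. camera_info takes no time and is no camera call.
- bot.hand_in(): hands the job in, once; it reports no verdict.
Trained networks look in the newest picture that a camera, given by its name, has taken for a name from the list of things; names that differ only in an ending like _2 or _b are one class to them, and where a whole thing is asked for, a point or a joint stands for the part that bears it (a point fixed in the world has none). Each returns a list of dicts, best first, with "p" (0 to 1); they miss things now and then, are a little off and sometimes report something else, mostly with a low value. They report only what shows in the picture. A call takes as long as a camera call. They do not tell look-alikes from the thing itself.
- bot.find_in(camera, thing): "bbox" ([left, top, right, bottom] in pixels, round what is visible of it).
- bot.trace(camera, thing): "region" (400x640 bool, what is visible of it) and "bbox" ([left, top, right, bottom] in pixels, round what is visible of it).
The state is a dict: "time_s": time; "joint_positions": joint angles; "qvel": joint speeds; "tau": joint torques, N m; "position": TCP position; "tcp_rot": TCP orientation; "force": force on the tool from outside, world axes, zero at the start; "moment": the same for the moment, N m; "opening": opening from 0.0 (shut) to 1.0 (fully open).
Only numpy, scipy, OpenCV 4.12 (cv2) and the standard library are available. Lean on these libraries where they do the work, as an engineer would, in place of code of your own. Each camera call takes 0.05 s, during which the arm holds its last target.

## Task

Set up the two jig stands for marking pen barrels: unscrew a stand's wing knob until its clamp bar is up, hang the barrel nests by their keyholes on the screws (two places on each stand, any nest on any screw, a place may stay empty), slide each down until it is home, and screw the bar down firmly on them, so that at the end all the nests are hung and both clamps are tight. One stand has a left-hand screw and nothing shows which, so try each knob gently both ways and feel which way it frees. Do not disturb the pen board, the flask or the carton.

Things in the scene. Friction and masses are not known exactly. Their poses are not given: they have to be found in the camera images.
- nest1_tab (a point): barrel nest 1, a standing L of 0.24 kg: brown cradle block flat below, aluminium back plate with keyhole upright at its +x end, lifting tab standing between the two grooves. This point: middle of the tab (tab 40 long in x, 12 thick in y, top 20 above this point), 52 above the nest's underside, 75 in front (-x) of the plate's back face. z up, +x from tab to plate
- nest1_slot (a point): nest 1, top end of its keyhole slot: where the screw's shank lies once the nest is home; mid-thickness of the plate, 72 behind (+x) the tab point and 26 above it. The keyhole: opening 22 wide, 19.5 high, centred 14 below this point, with a slot 10 wide leading up from it
- nest2_tab (a point): barrel nest 2, middle of its tab, as nest 1 (all nests are alike); None if absent. Outline: 100 deep (x) including the plate, 84 wide (y); block 18 high; plate 100 high, 6 thick
- nest2_slot (a point): nest 2: the same point
- nest3_tab (a point): barrel nest 3, middle of its tab, as nest 1; None if absent
- nest3_slot (a point): nest 3: the same point
- nest4_tab (a point): barrel nest 4, middle of its tab, as nest 1; None if absent
- nest4_slot (a point): nest 4: the same point
- standA_screw1 (a point): jig stand A (fixed; grey upright face 204 wide, 122 high, foot behind): shank of its shoulder screw 1, 52 in +y from the stand's middle, 105 above the bench, 4 in front of the face. Shank 6 diameter, 9 free length, then a head 14 diameter, 6 thick. x points into the face (a hung nest has its x along this), z up. A nest that is home has its underside 27 above the bench
- standA_screw2 (a point): jig stand A: shank of screw 2, 52 in -y from the stand's middle, otherwise as screw 1
- standB_screw1 (a point): jig stand B, like stand A (they may stand either way round, left or right): shank of screw 1, +y side
- standB_screw2 (a point): jig stand B: shank of screw 2, -y side
- standA_bar: clamp bar of stand A: steel, 12 thick, above the face plate, with four toes reaching 15 in front of the face. Origin on its underside. It travels up and down with the screw, 5 mm per rad, underside 125 to 147 above the bench. The plate of a nest that is home ends at 127; while it goes over the head it is 14 higher, so the knob must be beyond 3.7 rad
- standB_bar: clamp bar of stand B, as stand A's
- standA_wing (a point): wing knob of stand A: black wing 66 long, 12 thick, 38 high (176 to 214 above the bench) on a vertical axis 34 behind the face; this point is on the axis, 198 above the bench. The knob stays at its height while the bar travels
- standB_wing (a point): wing knob of stand B, as stand A's
- standA_wingtip (a point): a point 30 out along the wing from point standA_wing, at the same height: shows which way the wing points
- standB_wingtip (a point): a point 30 out along the wing from point standB_wing, at the same height: shows which way the wing points
- standA_knob (a joint): how far stand A's knob is unscrewed, rad: 0 tight on the stop with no nest (the start); the bar meets nests that are home at about 0.4 and is tight on them by 0.3 to 0.1, springily; 4.45 at the top. Grows with loosening, whichever hand the thread is (one stand left-hand, the other right-hand). Turning takes about 0.12 N m, much more against a stop; it stays where left
- standB_knob (a joint): the same for stand B
- board: bystander: brown drilled pen board 84 x 138 x 34, origin under its centre
- flask: bystander: drinking flask, 68 diameter, 198 high, origin under its centre
- carton: bystander: closed carton 70 x 100 x 80, origin under its centre
Not all that is in view belongs to the job. What is shaped like the part that bears nest2_tab but purple is not meant.

How it is judged:
By the outcome, as a careful person would: the job done as asked, in the order asked, and still so for the second after the job is handed in, with the robot touching nothing.
Of nest1, nest2, nest3, nest4 only 3 to 4 are there at a start; the rules pass over those that are not, and their reading is None.
At some moment in a run one of nest1, nest2, nest3, nest4 may be knocked a few centimetres aside while the robot is not near it.
Once in a run the grip may slacken for a moment while it holds something.
It also fails if it takes over 210 s, if anything falls off the work surface, if the arm or the gripper's body presses on something with over 40 N, if the wrist force passes 120 N, or if a joint passes its speed limit or range.

## Working session

There is one attempt and no reset: what is moved stays moved. The work goes in short steps, Python scripts to look and compute and a tool call to move; the robot and the scene stay as the last step left them, time stands still between calls to the robot, and variables do not carry over. Pictures are saved under pics/ and viewed, and the job is handed in when it is done.

Besides the shell and the picture viewer there is one more tool, called after "Request:" as name([rows], argument=value, ...), one row to a line, values as JSON. servo_tool: Moves the arm, as the interface text tells. Its arguments: {"type":"object","properties":{"increments":{"type":"array","items":{"type":"array"}}},"required":["increments"]}

```bash
ls; mkdir -p pics; python3 - <<'E'
from rig import bot
import cv2
s=bot.read_state();print(s)
for n in("scene","top","wrist"):
    im,d=bot.capture(n);cv2.imwrite(f"pics/{n}0.png",im)
    print(n,bot.camera_info(n))
E
```

```text
pics
{'time_s': 0.0, 'joint_positions': array([ 6.47733005e+01,  3.02799566e+01,  8.21581472e+01, -1.23459753e-03,
        6.76879829e+01, -1.02271057e+01]), 'qvel': array([-0.0236686 , -0.02134986,  0.14679416, -0.03559864,  0.00347326,
       -0.00909116]), 'tau': array([-1.94663895e-03, -4.40050435e+01, -1.76592332e+01,  6.31837081e-02,
        5.83371834e-02, -1.53291844e-04]), 'position': array([0.16141013, 0.60302578, 0.22155124]), 'tcp_rot': array([[-9.65929614e-01,  2.58803275e-01, -9.19875459e-04],
       [ 2.58804644e-01,  9.65927616e-01, -1.99924526e-03],
       [ 3.71121887e-04, -2.16919824e-03, -9.99997578e-01]]), 'force': array([ 0.11037982, -0.24230642,  0.56399779]), 'moment': array([-0.02695083,  0.02527095, -0.03212129]), 'opening': 1.0013625364641021}
scene {'K': array([[384.66014962,   0.        , 312.79213696],
       [  0.        , 384.66014962, 200.93125259],
       [  0.        ,   0.        ,   1.        ]]), 'R': array([[ 0.34849168,  0.93726111, -0.00975531],
       [ 0.72279693, -0.27534695, -0.63383645],
       [-0.59675635,  0.21383562, -0.77340558]]), '
[... 274 characters left out ...]
4e-02],
       [-9.86971211e-01,  1.50361080e-04, -1.60896879e-01],
       [ 1.60856458e-01, -2.15112241e-02, -9.86743364e-01]]), 't': array([-0.0230564 ,  0.53974953,  1.48996417])}
wrist {'K': array([[293.4112913 ,   0.        , 320.05149657],
       [  0.        , 293.4112913 , 200.88393192],
       [  0.        ,   0.        ,   1.        ]]), 'mount': array([[ 4.99952625e-04, -9.67075649e-01, -2.54488583e-01,
         6.89991177e-02],
       [ 9.99999703e-01,  6.32975196e-04, -4.40815147e-04,
         9.65482701e-04],
       [ 5.87386555e-04, -2.54488287e-01,  9.67075678e-01,
        -1.61010108e-01],
       [ 0.00000000e+00,  0.00000000e+00,  0.00000000e+00,
         1.00000000e+00]])}
```

View pics/scene0.png

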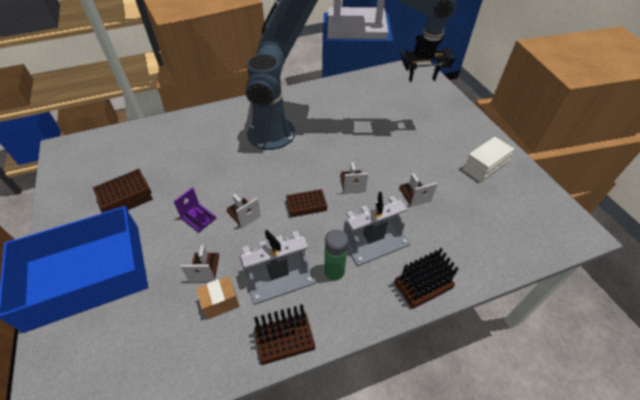

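View pics/top0.png

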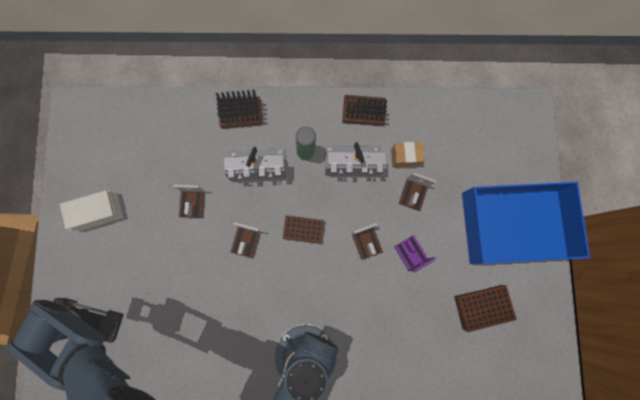

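View pics/wrist0.png

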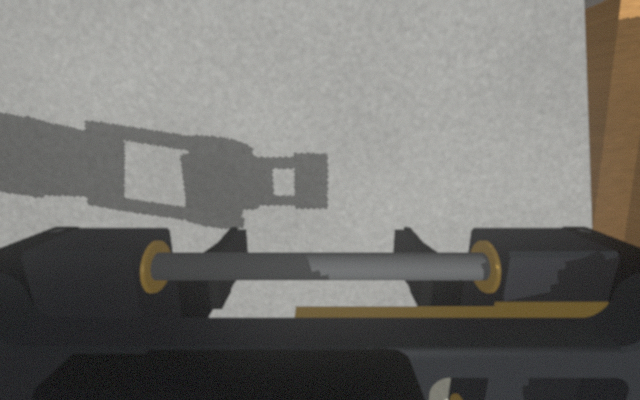

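```bash
cat > h.py <<'E'
from rig import bot
import cv2, numpy as np
def cam(name,s=None):
    c=bot.camera_info(name);K=c["K"]
    if name=="wrist":
        s=s or bot.read_state();R=np.array(s["tcp_rot"]);p=np.array(s["position"])
        M=c["mount"];Rw=R@M[:3,:3];tw=R@M[:3,3]+p
        return K,Rw.T,-Rw.T@tw
    return K,np.array(c["R"]),np.array(c["t"])
def proj(C,X):
    K,R,t=C;q=K@(R@np.array(X)+t);return q[:2]/q[2]
def onz(C,uv,z):
    K,R,t=C;d=R.T@np.linalg.inv(K)@np.array([uv[0],uv[1],1.]);o=-R.T@t
    return o+d*(z-o[2])/d[2]
def cloud(C,depth):
    K,R,t=C;v,u=np.mgrid[:400,:640]
    P=np.stack([(u-K[0,2])/K[0,0]*depth,(v-K[1,2])/K[1,1]*depth,depth],-1)
    W=(P-t)@R; W[depth<=0]=np.nan; return W
E
python3 - <<'E'
from h import *
np.set_printoptions(precision=4,suppress=True)
for n in("top","scene"):
    im,d=bot.capture(n);C=cam(n);W=cloud(C,d)
    for th in("nest1_tab","standA_bar","standA_wing","standA_wingtip","nest1_slot","board","flask","carton"):
        for r in bot.find_in(n,th)[:6]:
            b=np.array(r["bbox"]);c=[(b[0]+b[2])/2,(b[1]+b[3])/2]
            print(n,th,round(r["p"],2),b.round(),W[int(c[1]),int(c[0])])
E
```

```text
top nest1_tab 0.66 [224. 154. 283. 179.] [0.6359 0.1743 0.1409]
top nest1_tab 0.63 [174. 184. 204. 221.] [0.533  0.4166 0.0213]
top standA_bar 0.61 [324. 153. 385. 172.] [ 0.6506 -0.1641  0.1392]
top standA_bar 0.52 [224. 155. 282. 177.] [0.6359 0.1743 0.1409]
top standA_wing 0.57 [351. 142. 364. 162.] [ 0.6693 -0.1659  0.2091]
top standA_wingtip 0.59 [391. 142. 424. 169.] [ 0.6908 -0.3586  0.0817]
top standA_wingtip 0.43 [355. 144. 365. 163.] [ 0.6605 -0.1712  0.2171]
top nest1_slot 0.79 [173. 186. 200. 219.] [0.5335 0.4245 0.0182]
top board 0.77 [282. 214. 322. 243.] [0.4386 0.0144 0.0324]
top flask 0.87 [295. 128. 318. 160.] [ 0.695  -0.0022  0.1994]
top carton 0.79 [391. 143. 425. 167.] [ 0.6922 -0.3634  0.0763]
scene nest1_tab 0.81 [396. 175. 436. 206.] [0.5736 0.3686 0.0871]
scene standA_bar 0.63 [243. 231. 305. 268.] [ 0.6741 -0.178   0.1581]
scene standA_wing 0.56 [268. 230. 279. 252.] [ 0.6803 -0.1748  0.2122]
scene standA_wingtip 0.54 [262. 231. 285. 253.] [ 0.6809 -0.1758  0.2035]
scene nest1_slot 0.59 [179. 248. 220. 284.] [ 0.6106 -0.3967  0.0972]
scene nest1_slot 0.44 [325. 230. 348. 282.] [ 0.7545 -0.0131  0.1526]
scene board 0.91 [287. 189. 325. 219.] [0.45   0.0013 0.0335]
scene board 0.52 [262. 230. 277. 247.] [ 0.6635 -0.1824  0.2028]
scene flask 0.82 [325. 230. 349. 281.] [ 0.7545 -0.0099  0.1507]
scene flask 0.4 [376. 191. 382. 211.] [0.6544 0.1669 0.2108]
scene carton 0.87 [197. 278. 240. 320.] [ 0.7322 -0.3664  0.084 ]
```

```bash
python3 - <<'E'
from h import *
np.set_printoptions(precision=4,suppress=True)
for n in("top","scene"):
    im,d=bot.capture(n);C=cam(n);W=cloud(C,d)
    for cx,cy in((.66,.17),(.66,-.17)):
        m=(abs(W[...,0]-cx)<.08)&(abs(W[...,1]-cy)<.07)
        P=W[m&(W[...,2]>.18)&(W[...,2]<.225)]
        c=P.mean(0);w,v=np.linalg.eigh(np.cov(P[:,:2].T));print(n,"wing",c,len(P),P[:,2].max(),"dir",v[:,1],np.sqrt(w)*3.46, 'ang',np.degrees(np.arctan2(v[1,1],v[0,1])))
        m=(abs(W[...,0]-cx)<.09)&(abs(W[...,1]-cy)<.15)
        P=W[m&(W[...,2]>.125)&(W[...,2]<.155)]
        r=cv2.minAreaRect(P[:,:2].astype(np.float32)*1000);print("  bar",P[:,2].mean(),r)
    cv2.imwrite(f"pics/{n}_crop.png",cv2.resize(im[80:280,150:450] if n=="top" else im[150:320,160:460],None,fx=2.6,fy=2.6,interpolation=cv2.INTER_CUBIC))
E
```

```text
top wing [0.6493 0.1738 0.2054] 123 0.21856522043265658 dir [-0.9201  0.3916] [0.0141 0.0643] ang 156.94385617729426
  bar 0.13648133904143173 ((646.1123657226562, 144.03224182128906), (99.6624755859375, 263.7211608886719), 14.247047424316406)
top wing [ 0.6649 -0.1697  0.2052] 121 0.21899471898502632 dir [-0.9372 -0.3488] [0.0144 0.0636] ang -159.58738999652468
  bar 0.13676723197932442 ((655.4732666015625, -143.67893981933594), (251.48928833007812, 85.23704528808594), 83.10167694091797)
scene wing [0.6578 0.1676 0.2038] 126 0.21710180376724716 dir [-0.9316  0.3634] [0.0153 0.0681] ang 158.69035018635074
  bar 0.13663027891348545 ((650.5691528320312, 134.20030212402344), (111.4916763305664, 270.382568359375), 18.2265567779541)
scene wing [ 0.6732 -0.1761  0.2033] 169 0.21626669097891957 dir [-0.9328 -0.3603] [0.0137 0.0673] ang -158.88258547205888
  bar 0.13673821361792773 ((663.9916381835938, -136.55201721191406), (267.8053283691406, 109.59330749511719), 75.53347778320312)
```

View pics/top_crop.png

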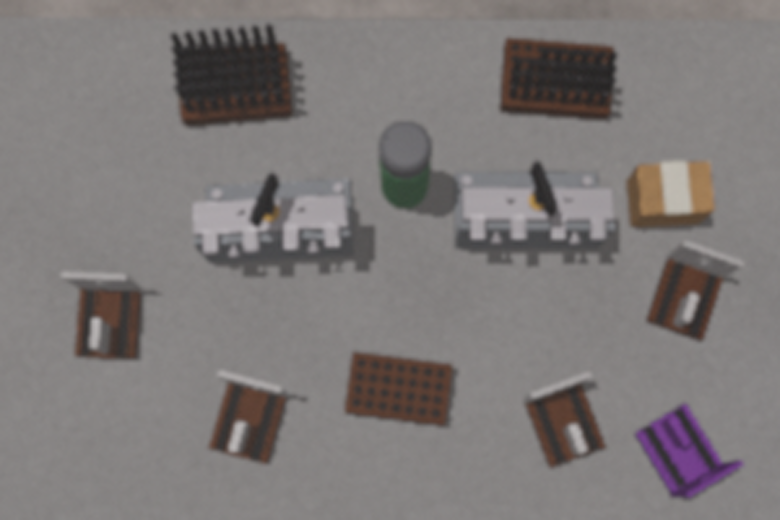

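View pics/scene_crop.png

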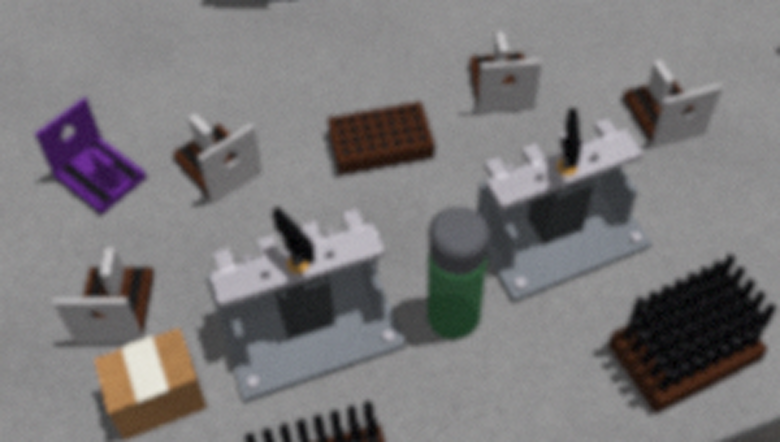

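```bash
cat >> h.py <<'E'
import sys
def yaw(s): R=np.array(s["tcp_rot"]);return np.degrees(np.arctan2(R[1,0],R[0,0]))
def plan(x,y,z,yw=None):
    "tool deltas (mm, deg): turn first, then shift"
    s=bot.read_state();p=np.array(s["position"]);y0=yaw(s)
    t=0 if yw is None else -((yw-y0+180)%360-180)
    a=np.radians(y0-t);ex=np.array([np.cos(a),np.sin(a),0]);ey=np.array([np.sin(a),-np.cos(a),0])
    d=(np.array([x,y,z])-p)*1000
    print(f"t={s['time_s']:.2f} turn {t:.1f} then shift {d@ex:.1f} {d@ey:.1f} {-d[2]:.1f} |{np.linalg.norm(d):.0f}| j6={s['joint_positions'][5]:.1f} op={s['opening']:.2f} F={np.round(s['force'],1)} pos={p.round(4)} yaw={y0:.2f}")
E
python3 -c "
from h import *
plan(.6535,.1707,.35,158)"
```

```text
t=1.15 turn 7.0 then shift -618.2 -217.2 -127.4 |668| j6=-10.2 op=1.00 F=[ 0.8 -0.8 -0.3] pos=[0.1617 0.6037 0.2226] yaw=165.00
```

Request:
servo_tool([
  [0, [0, 0, -10], 7],
  [0, [-56, -20, -11], 0],
  [0, [-56, -20, -11], 0],
  [0, [-56, -20, -11], 0],
  [0, [-56, -20, -11], 0],
])

```text
time_s: 1.78
position: [0.3407, 0.4444, 0.2771]
tcp_rot: [[-0.927, 0.374, 0.001], [0.374, 0.927, 0.0], [-0.0, 0.001, -1.0]]
force: [-0.1, 0.6, 0.7]
opening: 0.999
```

Request:
servo_tool([
  [0, [-56, -20, -11], 0],
  [0, [-56, -20, -11], 0],
  [0, [-56, -20, -11], 0],
  [0, [-56, -20, -11], 0],
  [0, [-56, -20, -11], 0],
])

```text
time_s: 2.4
position: [0.5629, 0.2466, 0.3321]
tcp_rot: [[-0.927, 0.375, 0.0], [0.375, 0.927, 0.0], [-0.0, 0.0, -1.0]]
force: [0.6, 0.4, 0.8]
opening: 0.998
```

Request:
servo_tool([
  [0, [-56, -18, -8], 0],
  [0, [0, 0, 0], 0],
  [0, [0, 0, 0], 0],
])

```text
time_s: 2.78
position: [0.6062, 0.2103, 0.3391]
tcp_rot: [[-0.927, 0.375, -0.002], [0.375, 0.927, 0.0], [0.002, -0.0, -1.0]]
force: [-1.0, 0.6, 0.2]
opening: 0.999
```

```bash
cat > look.py <<'E'
from h import *
n=sys.argv[1]
s=bot.read_state();im,d=bot.capture("wrist");cv2.imwrite(f"pics/{n}.png",im);np.savez(f"pics/{n}.npz",d=d,im=im,R=s["tcp_rot"],p=s["position"])
plan(*s["position"])
E
python3 look.py w1
```

```text
t=2.83 turn 0.0 then shift -0.7 -0.4 0.1 |1| j6=-58.8 op=1.00 F=[-0.6  0.4 -0.8] pos=[0.6057 0.2109 0.3391] yaw=158.03
```

View pics/w1.png

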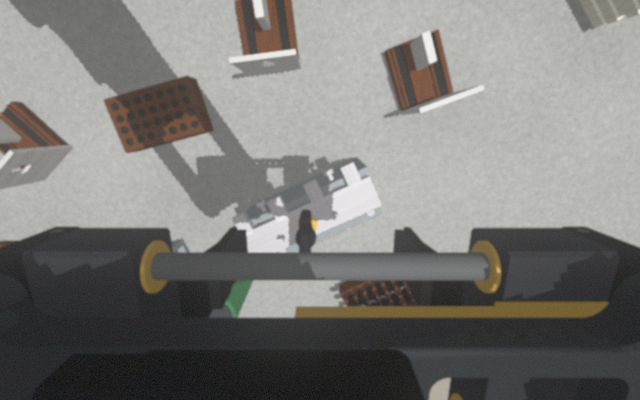

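```bash
cat > wing.py <<'E'
from h import *
np.set_printoptions(precision=4,suppress=True)
n=sys.argv[1];cx,cy=float(sys.argv[2]),float(sys.argv[3])
f=np.load(f"pics/{n}.npz");C=cam("wrist",dict(tcp_rot=f["R"],position=f["p"]));W=cloud(C,f["d"])
m=(abs(W[...,0]-cx)<.07)&(abs(W[...,1]-cy)<.07)
P=W[m&(W[...,2]>.18)&(W[...,2]<.225)];print(len(P),P.mean(0),np.percentile(P[:,2],[5,50,95]))
if len(P)>10:
    T=P[P[:,2]>.205];r=cv2.minAreaRect(T[:,:2].astype(np.float32)*1000);print("top pts",len(T),r)
    w,v=np.linalg.eigh(np.cov(T[:,:2].T));print(T.mean(0),np.degrees(np.arctan2(v[1,1],v[0,1])))
m=(abs(W[...,0]-cx)<.09)&(abs(W[...,1]-cy)<.12)
P=W[m&(W[...,2]>.13)&(W[...,2]<.165)];print("bar",len(P),np.median(P[:,2]))
r=cv2.minAreaRect(P[:,:2].astype(np.float32)*1000);print(r, cv2.boxPoints(r).tolist())
E
python3 wing.py w1 .655 .17
python3 -c "
from h import *
plan(.6535,.1707,.35,158)"
```

```text
626 [0.6407 0.1806 0.2034] [0.1844 0.2108 0.2133]
top pts 407 ((640.6490478515625, 179.4529266357422), (11.854597091674805, 38.83758544921875), 67.45478057861328)
[0.6396 0.1803 0.2116] 158.36996241796083
bar 4892 0.13569826143458702
((637.4597778320312, 178.10092163085938), (67.14938354492188, 186.92796325683594), 3.1658406257629395) [[598.774658203125, 269.56805419921875], [609.0980224609375, 82.92537689208984], [676.1448974609375, 86.6337890625], [665.821533203125, 273.2764587402344]]
t=2.83 turn 0.0 then shift -59.3 -19.4 -10.9 |63| j6=-58.8 op=1.00 F=[-0.6  0.4 -0.8] pos=[0.6057 0.2109 0.3391] yaw=158.03
```

```bash
python3 -c "
from h import *
plan(.590,.200,.29,157.5)"
```

```text
t=2.83 turn 0.5 then shift 10.4 -16.1 49.1 |53| j6=-58.8 op=1.00 F=[-0.6  0.4 -0.8] pos=[0.6057 0.2109 0.3391] yaw=158.03
```

Request:
servo_tool([
  [0, [10, -16, 49], 0.5],
  [0, [0, 0, 0], 0],
  [0, [0, 0, 0], 0],
])

```text
time_s: 3.2
position: [0.5927, 0.2006, 0.2924]
tcp_rot: [[-0.924, 0.381, 0.004], [0.381, 0.924, 0.001], [-0.003, 0.002, -1.0]]
force: [0.8, 0.3, 0.7]
opening: 1.002
```

```bash
python3 look.py w2; python3 wing.py w2 .655 .17;python3 -c "
from h import *
plan(.6532,.1743,.182,157.5)"
```

```text
t=3.25 turn 0.0 then shift 0.8 -0.3 0.8 |1| j6=-59.1 op=1.00 F=[ 1.5 -0.7  0.1] pos=[0.5935 0.2005 0.2932] yaw=157.57
578 [0.6488 0.1764 0.2077] [0.1863 0.2116 0.2133]
top pts 453 ((652.050048828125, 175.32870483398438), (11.236029624938965, 63.63462829589844), 67.27656555175781)
[0.6557 0.1735 0.2117] 157.19036694227484
bar 4985 0.13567525136737743
((637.7606811523438, 173.68734741210938), (67.53865051269531, 195.6497039794922), 3.113138198852539) [[598.7285766601562, 269.5339050292969], [609.3538208007812, 74.17292022705078], [676.7927856445312, 77.84078979492188], [666.1675415039062, 273.2017822265625]]
t=3.25 turn 0.1 then shift -65.2 -1.4 111.2 |129| j6=-59.1 op=1.00 F=[ 1.5 -0.7  0.1] pos=[0.5935 0.2005 0.2932] yaw=157.57
```

View pics/w2.png

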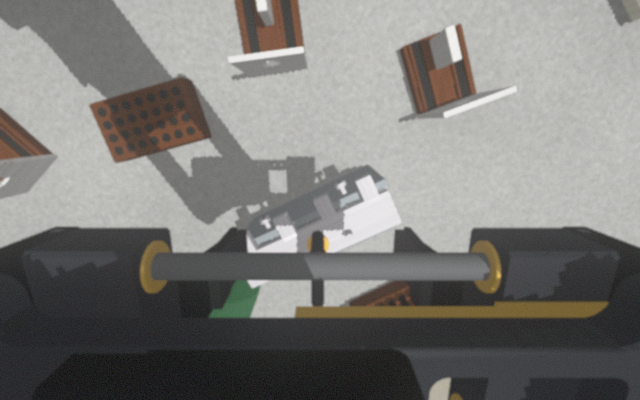

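Request:
servo_tool([
  [0, [-32, -1, 10], 0.2],
  [0, [-32, -1, 20], 0.2],
  [0, [0, 0, 40], 0],
  [0, [0, 0, 40], 0],
  [0, [0, 0, 0], 0],
])

```text
time_s: 3.88
position: [0.6495, 0.1731, 0.1791]
tcp_rot: [[-0.921, 0.389, -0.004], [0.389, 0.921, -0.0], [0.003, -0.002, -1.0]]
force: [0.2, 0.9, 1.1]
opening: 1.004
```

```bash
python3 -c "
from h import *
plan(.6525,.175,.182,157.2)"
```

```text
t=3.88 turn -0.1 then shift -2.1 2.9 -2.9 |5| j6=-61.7 op=1.00 F=[0.2 0.9 1.1] pos=[0.6495 0.1731 0.1791] yaw=157.12
```

Request:
servo_tool([
  [0, [-2, 2.5, -3], 0],
  [1, [0, 0, 0], 0],
  [1, [0, 0, 0], 0],
  [1, [0, 0, 0], 0],
  [1, [0, 0, 0], 0],
])

```text
time_s: 4.5
position: [0.6526, 0.1743, 0.1838]
tcp_rot: [[-0.921, 0.389, 0.0], [0.389, 0.921, -0.0], [-0.0, 0.0, -1.0]]
force: [0.1, 0.2, 0.3]
opening: 0.633
```

```bash
cat > st.py <<'E'
from h import *
s=bot.read_state();np.set_printoptions(precision=4,suppress=True)
print(f"t={s['time_s']:.2f} pos",s["position"],"yaw %.2f"%yaw(s),"F",s["force"].round(1),"M",s["moment"].round(3),"op %.3f (%.0f mm)"%(s["opening"],s["opening"]*87),"j",s["joint_positions"].round(1))
E
python3 st.py
```

```text
t=4.50 pos [0.6526 0.1743 0.1838] yaw 157.10 F [0.1 0.2 0.3] M [-0.022 -0.058  0.022] op 0.633 (55 mm) j [  5.5  36.5  76.4  -0.   67.1 -61.6]
```

Request:
servo_tool([
  [1, [0, 0, 0], 0],
  [1, [0, 0, 0], 0],
  [1, [0, 0, 0], 0],
  [1, [0, 0, 0], 0],
  [1, [0, 0, 0], 0],
])

```text
time_s: 5.12
position: [0.6522, 0.1734, 0.1835]
tcp_rot: [[-0.921, 0.389, -0.001], [0.389, 0.921, -0.002], [0.0, -0.002, -1.0]]
force: [-0.9, -3.5, 0.7]
opening: 0.134
```

Request:
servo_tool([
  [1, [0, 0, 0], 0],
  [1, [0, 0, 0], 0],
  [1, [0, 0, 0], 0],
])

```text
time_s: 5.5
position: [0.6522, 0.1734, 0.1835]
tcp_rot: [[-0.921, 0.389, -0.001], [0.389, 0.921, -0.002], [0.0, -0.002, -1.0]]
force: [-1.8, -4.3, 0.9]
opening: 0.13
```

```bash
python3 st.py
```

```text
t=5.50 pos [0.6522 0.1734 0.1835] yaw 157.11 F [-1.8 -4.3  0.9] M [-0.853  0.355  0.175] op 0.130 (11 mm) j [  5.5  36.5  76.4  -0.1  67.1 -61.6]
```

Request:
servo_tool([
  [1, [0, 0.5, 0], 1.5],
  [1, [0, 0.5, 0], 1.5],
  [1, [0, 0, 0], 0],
])

```text
time_s: 5.88
position: [0.6523, 0.1734, 0.1835]
tcp_rot: [[-0.901, 0.435, -0.002], [0.435, 0.901, -0.004], [0.0, -0.004, -1.0]]
force: [-2.6, -6.8, 2.0]
opening: 0.142
```

```bash
python3 st.py
```

```text
t=5.88 pos [0.6523 0.1734 0.1835] yaw 154.24 F [-2.6 -6.8  2. ] M [-1.185  0.441  0.669] op 0.142 (12 mm) j [  5.5  36.6  76.3  -0.2  67.2 -58.6]
```

Request:
servo_tool([
  [1, [0, 0, 0], -2],
  [1, [0, 0, 0], -2],
  [1, [0, 0, 0], -2],
  [1, [0, 0, 0], 0],
])

```text
time_s: 6.38
position: [0.6523, 0.1734, 0.1835]
tcp_rot: [[-0.94, 0.341, -0.002], [0.341, 0.94, -0.003], [0.001, -0.004, -1.0]]
force: [-3.2, -7.1, 2.0]
opening: 0.136
```

```bash
python3 st.py
```

```text
t=6.38 pos [0.6523 0.1734 0.1835] yaw 160.07 F [-3.2 -7.1  2. ] M [-1.191  0.384  0.001] op 0.136 (12 mm) j [  5.5  36.6  76.3  -0.2  67.2 -64.5]
```

Request:
servo_tool([
  [1, [0, -1.6, 0], -10],
  [1, [0, 0, 0], -10],
  [1, [0, 0, 0], -10],
  [1, [0, 0, 0], -10],
  [1, [0, 0, 0], -10],
])

```text
time_s: 7.0
position: [0.6524, 0.1727, 0.1835]
tcp_rot: [[-0.863, -0.506, -0.001], [-0.506, 0.863, -0.002], [0.001, -0.001, -1.0]]
force: [-1.6, -4.5, 0.4]
opening: 0.137
```

```bash
python3 st.py
```

```text
t=7.00 pos [0.6524 0.1727 0.1835] yaw -149.63 F [-1.6 -4.5  0.4] M [-0.864  0.255 -0.151] op 0.137 (12 mm) j [   5.4   36.5   76.5   -0.1   67.1 -114.9]
```

Turning freely (CCW = loosening). Continue.

Request:
servo_tool([
  [1, [0, 0, 0], -10],
  [1, [0, 0, 0], -10],
  [1, [0, 0, 0], -10],
  [1, [0, 0, 0], -10],
  [1, [0, 0, 0], -5],
])

```text
time_s: 7.62
position: [0.6529, 0.1723, 0.1835]
tcp_rot: [[-0.255, -0.967, 0.0], [-0.967, 0.255, -0.002], [0.002, -0.001, -1.0]]
force: [-1.3, -6.2, -0.4]
opening: 0.137
```

Request:
servo_tool([
  [0.5, [0, 0, 0], 0],
  [0.5, [0, 0, 0], 0],
  [0.5, [0, 0, 0], 0],
  [0.5, [0, 0, -45], 0],
  [0.5, [0, 0, 0], 10],
])

```text
time_s: 8.25
position: [0.6553, 0.1746, 0.2328]
tcp_rot: [[-0.425, -0.905, 0.009], [-0.905, 0.425, 0.002], [-0.005, -0.007, -1.0]]
force: [0.1, -0.3, 0.2]
opening: 0.491
```

```bash
python3 st.py
```

```text
t=8.25 pos [0.6553 0.1746 0.2328] yaw -115.17 F [ 0.1 -0.3  0.2] M [ 0.04   0.074 -0.055] op 0.491 (43 mm) j [   5.5   33.7   73.6    0.    72.2 -149.4]
```

Request:
servo_tool([
  [0.5, [0, 0, 0], 10.6],
  [0.5, [0, 0, 0], 10.6],
  [0.5, [0, 0, 0], 10.6],
  [0.5, [0, 0, 0], 10.6],
  [0.5, [0, 0, 0], 10.6],
])

```text
time_s: 8.88
position: [0.6525, 0.1743, 0.2286]
tcp_rot: [[-0.979, -0.203, 0.0], [-0.203, 0.979, 0.001], [-0.0, 0.001, -1.0]]
force: [0.1, 0.6, 0.2]
opening: 0.502
```

Request:
servo_tool([
  [0.5, [0, 0, 0], 10.6],
  [0.5, [0, 0, 0], 10.6],
  [0.5, [0, 0, 0], 10.6],
  [0.5, [0, 0, 0], 10.6],
  [0.5, [0, 0, 0], 10.6],
])

```text
time_s: 9.5
position: [0.6525, 0.1743, 0.2286]
tcp_rot: [[-0.752, 0.659, 0.0], [0.659, 0.752, 0.001], [0.0, 0.001, -1.0]]
force: [0.1, -0.2, 0.3]
opening: 0.499
```

Request:
servo_tool([
  [0.5, [0, 0, 0], 10.6],
  [0.5, [0, 0, 0], 10.6],
  [0.5, [0, 0, 0], 10.6],
  [0.5, [0, 0, 0], 10.6],
  [0.5, [0, 0, 0], 10.6],
])

```text
time_s: 10.12
position: [0.6525, 0.1743, 0.2286]
tcp_rot: [[0.074, 0.997, 0.0], [0.997, -0.074, 0.001], [0.001, 0.0, -1.0]]
force: [0.6, -0.2, 0.3]
opening: 0.501
```

Request:
servo_tool([
  [0.5, [0, 0, 0], 10.6],
  [0.5, [0, 0, 0], 0],
  [0.5, [0, 0, 0], 0],
])

```text
time_s: 10.5
position: [0.6525, 0.174, 0.2286]
tcp_rot: [[0.248, 0.969, 0.0], [0.969, -0.248, 0.0], [0.0, 0.0, -1.0]]
force: [-0.4, -0.5, -0.1]
opening: 0.498
```

```bash
python3 -c "
from h import *
plan(.6525,.1725,.183,75)"
```

```text
t=10.50 turn 0.7 then shift -1.4 0.4 45.6 |46| j6=19.8 op=0.50 F=[-0.4 -0.5 -0.1] pos=[0.6525 0.174  0.2286] yaw=75.65
```

Request:
servo_tool([
  [0.5, [-1.4, 0.4, 45], 0.6],
  [1, [0, 0, 0], 0],
  [1, [0, 0, 0], 0],
  [1, [0, 0, 0], 0],
  [1, [0, 0, 0], 0],
])

```text
time_s: 11.12
position: [0.653, 0.1725, 0.185]
tcp_rot: [[0.26, 0.966, 0.002], [0.966, -0.26, 0.001], [0.001, 0.001, -1.0]]
force: [-1.4, 0.0, 8.2]
opening: 0.133
```

Request:
servo_tool([
  [1, [0, 0, 0], 0],
  [1, [0, 0, 0], 0],
  [1, [0, 0, 0], 0],
  [1, [0, 0, 0], -8],
  [1, [0, 0, 0], -10],
])

```text
time_s: 11.75
position: [0.6531, 0.1725, 0.1851]
tcp_rot: [[-0.056, 0.998, 0.002], [0.998, 0.056, 0.001], [0.001, 0.002, -1.0]]
force: [-1.8, 1.2, 5.6]
opening: 0.138
```

```bash
python3 st.py
```

```text
t=11.75 pos [0.6531 0.1725 0.1851] yaw 93.19 F [-1.8  1.2  5.6] M [-0.013  0.313 -0.112] op 0.138 (12 mm) j [ 5.3 36.4 76.4  0.  67.1  2.1]
```

Request:
servo_tool([
  [1, [0, 0, 0], -10],
  [1, [0, 0, 0], -10],
  [1, [0, 0, 0], -10],
  [1, [0, 0, 0], -10],
  [1, [0, 0, 0], -10],
])

```text
time_s: 12.38
position: [0.6535, 0.1727, 0.1851]
tcp_rot: [[-0.801, 0.599, 0.003], [0.599, 0.801, 0.001], [-0.002, 0.003, -1.0]]
force: [-0.5, 0.6, 3.9]
opening: 0.137
```

Request:
servo_tool([
  [1, [0, 0, 0], -10],
  [1, [0, 0, 0], -10],
  [1, [0, 0, 0], -10],
  [1, [0, 0, 0], -10],
  [1, [0, 0, 0], -10],
])

```text
time_s: 13.0
position: [0.6535, 0.1731, 0.1851]
tcp_rot: [[-0.974, -0.228, 0.003], [-0.228, 0.974, 0.002], [-0.003, 0.001, -1.0]]
force: [0.3, 2.8, 4.3]
opening: 0.134
```

```bash
python3 st.py
```

```text
t=13.00 pos [0.6535 0.1731 0.1851] yaw -166.80 F [0.3 2.8 4.3] M [ 0.289  0.204 -0.183] op 0.134 (12 mm) j [  5.3  36.4  76.4   0.1  67.  -97.9]
```

Request:
servo_tool([
  [1, [0, 0, 0], -8],
  [1, [0, 0, 0], -8],
  [1, [0, 0, 0], -7],
  [1, [0, 0, 0], 0],
])

```text
time_s: 13.5
position: [0.6535, 0.1733, 0.1851]
tcp_rot: [[-0.809, -0.587, 0.003], [-0.587, 0.809, 0.002], [-0.003, -0.0, -1.0]]
force: [-0.1, 1.9, 5.3]
opening: 0.135
```

```bash
python3 st.py
```

```text
t=13.50 pos [0.6535 0.1733 0.1851] yaw -144.04 F [-0.1  1.9  5.3] M [0.356 0.306 0.093] op 0.135 (12 mm) j [   5.4   36.4   76.4    0.1   67.  -120.6]
```

Request:
servo_tool([
  [0.4, [0, 0, 0], 0],
  [0.4, [0, 0, 0], 0],
  [0.4, [0, 0, -50], 0],
  [0.1, [0, 0, -50], 8],
  [0, [0, 0, 0], 7.3],
])

```text
time_s: 14.12
position: [0.6554, 0.1724, 0.2889]
tcp_rot: [[-0.938, -0.348, 0.01], [-0.348, 0.938, 0.001], [-0.01, -0.003, -1.0]]
force: [-0.3, -0.4, -1.0]
opening: 0.618
```

```bash
python3 look.py w3; python3 wing.py w3 .653 .173; python3 -c "
from h import *
plan(.605,-.197,.29,-159.3)"
```

```text
t=14.18 turn 0.0 then shift -1.6 -0.4 -2.7 |3| j6=-104.9 op=0.67 F=[-0.4  0.7 -0.4] pos=[0.6538 0.1722 0.2862] yaw=-159.80
1334 [0.6501 0.173  0.207 ] [0.1862 0.2117 0.2134]
top pts 1044 ((652.8364868164062, 173.7933349609375), (65.35516357421875, 12.096293449401855), 36.30583572387695)
[0.6512 0.173  0.2118] -143.61568308314187
bar 8921 0.15653158799969005
((637.541748046875, 173.05776977539062), (67.11573028564453, 195.92626953125), 3.143541097640991) [[598.6622924804688, 269.03326416015625], [609.4064331054688, 73.40180969238281], [676.4212036132812, 77.082275390625], [665.6770629882812, 272.7137451171875]]
t=14.18 turn -0.5 then shift 176.1 -328.1 -3.8 |372| j6=-104.9 op=0.67 F=[-0.4  0.7 -0.4] pos=[0.6538 0.1722 0.2862] yaw=-159.80
```

View pics/w3.png

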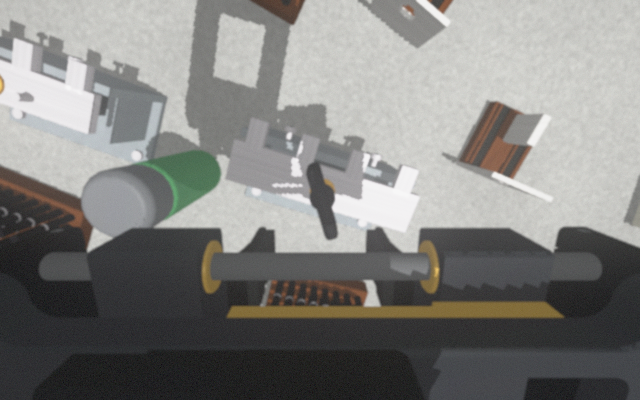

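Request:
servo_tool([
  [0, [25, -47, 0], 0],
  [0, [25, -47, 0], 0],
  [0, [25, -47, 0], 0],
  [0, [25, -47, 0], 0],
  [0, [25, -47, 0], 0],
])

```text
time_s: 14.8
position: [0.6172, -0.0933, 0.2823]
tcp_rot: [[-0.935, -0.354, -0.002], [-0.354, 0.935, 0.001], [0.002, 0.001, -1.0]]
force: [0.5, -0.1, -0.2]
opening: 0.997
```

Request:
servo_tool([
  [0, [25, -47, 0], 0],
  [0, [25, -46, 0], 0],
  [0, [0, 0, 0], 0],
  [0, [0, 0, 0], 0],
])

```text
time_s: 15.3
position: [0.6035, -0.196, 0.2825]
tcp_rot: [[-0.936, -0.352, -0.002], [-0.352, 0.936, 0.002], [0.001, 0.002, -1.0]]
force: [0.5, 0.4, -0.1]
opening: 0.999
```

```bash
python3 look.py w4; python3 wing.py w4 .669 -.173; python3 -c "
from h import *
plan(.669,-.173,.185,-159.3)"
```

```text
t=15.35 turn 0.0 then shift 0.5 -0.6 0.3 |1| j6=-138.7 op=1.00 F=[ 0.   0.4 -0. ] pos=[ 0.6038 -0.1953  0.2828] yaw=-159.33
543 [ 0.6628 -0.1753  0.207 ] [0.1863 0.2114 0.2132]
top pts 409 ((663.0529174804688, -175.20387268066406), (56.24746322631836, 11.84249496459961), 20.371702194213867)
[ 0.671  -0.1723  0.2114] -160.13895872298136
bar 4917 0.13564131134199747
((652.3052978515625, -173.45501708984375), (195.61341857910156, 67.22560119628906), 89.9209976196289) [[618.5576171875, -271.2153015136719], [685.783203125, -271.3079833984375], [686.052978515625, -75.69473266601562], [618.827392578125, -75.60205078125]]
t=15.35 turn -0.0 then shift -68.9 -2.2 97.8 |120| j6=-138.7 op=1.00 F=[ 0.   0.4 -0. ] pos=[ 0.6038 -0.1953  0.2828] yaw=-159.33
```

View pics/w4.png

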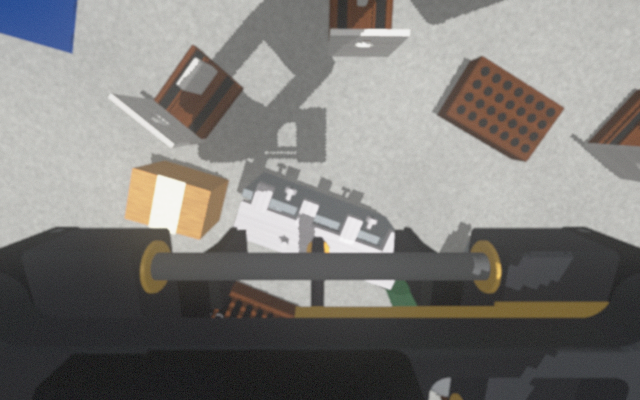

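```bash
python3 -c "
from h import *
plan(.6676,-.1735,.185,-159.6)"
```

```text
t=15.35 turn 0.3 then shift -67.4 -1.9 97.8 |119| j6=-138.7 op=1.00 F=[ 0.   0.4 -0. ] pos=[ 0.6038 -0.1953  0.2828] yaw=-159.33
```

Request:
servo_tool([
  [0.2, [-34, -1, 10], 0.3],
  [0.4, [-33, -1, 20], 0],
  [0.4, [0, 0, 34], 0],
  [0.4, [0, 0, 33], 0],
  [0.4, [0, 0, 0], 0],
])

```text
time_s: 15.98
position: [0.6656, -0.1718, 0.1831]
tcp_rot: [[-0.937, -0.35, -0.007], [-0.35, 0.937, 0.003], [0.006, 0.006, -1.0]]
force: [0.0, 0.2, 1.3]
opening: 0.616
```

```bash
python3 -c "
from h import *
plan(.6676,-.1735,.185,-159.6)"
```

```text
t=15.97 turn 0.1 then shift -1.3 -2.3 -1.9 |3| j6=-134.2 op=0.62 F=[0.  0.2 1.3] pos=[ 0.6656 -0.1718  0.1831] yaw=-159.53
```

Request:
servo_tool([
  [1, [-1, -1.5, -1], 0],
  [1, [0, 0, 0], 0],
  [1, [0, 0, 0], 0],
  [1, [0, 0, 0], 0],
  [1, [0, 0, 0], 0],
])

```text
time_s: 16.6
position: [0.6685, -0.1742, 0.1881]
tcp_rot: [[-0.938, -0.346, -0.001], [-0.346, 0.938, 0.004], [-0.0, 0.004, -1.0]]
force: [-1.8, 1.6, 1.9]
opening: 0.137
```

Request:
servo_tool([
  [1, [0, 0, 0], 0],
  [1, [0, 0, 0], 0],
])

```text
time_s: 16.85
position: [0.6685, -0.1742, 0.1881]
tcp_rot: [[-0.938, -0.347, -0.001], [-0.347, 0.938, 0.003], [0.0, 0.003, -1.0]]
force: [-2.1, 4.7, 3.9]
opening: 0.135
```

```bash
python3 st.py
```

```text
t=16.85 pos [ 0.6685 -0.1742  0.1881] yaw -159.72 F [-2.1  4.7  3.9] M [ 0.892  0.393 -0.142] op 0.135 (12 mm) j [ -23.9   37.5   73.6    0.1   69.1 -134.2]
```

Request:
servo_tool([
  [1, [0, 0, 0], -1.5],
  [1, [0, 0, 0], -1.5],
  [1, [0, 0, 0], 0],
])

```text
time_s: 17.23
position: [0.6685, -0.1742, 0.188]
tcp_rot: [[-0.919, -0.394, -0.001], [-0.394, 0.919, 0.003], [-0.0, 0.003, -1.0]]
force: [-2.0, 3.9, 4.5]
opening: 0.142
```

```bash
python3 st.py
```

```text
t=17.23 pos [ 0.6685 -0.1742  0.188 ] yaw -156.83 F [-2.   3.9  4.5] M [ 0.832  0.374 -0.645] op 0.142 (12 mm) j [ -23.9   37.5   73.6    0.2   69.1 -137.1]
```

Request:
servo_tool([
  [1, [0, 0, 0], 2],
  [1, [0, 0, 0], 2],
  [1, [0, 0, 0], 2],
  [1, [0, 0, 0], 0],
])

```text
time_s: 17.73
position: [0.6686, -0.1742, 0.1881]
tcp_rot: [[-0.955, -0.298, -0.001], [-0.298, 0.955, 0.003], [0.0, 0.003, -1.0]]
force: [-1.9, 4.7, 4.0]
opening: 0.136
```

```bash
python3 st.py
```

```text
t=17.73 pos [ 0.6686 -0.1742  0.1881] yaw -162.67 F [-1.9  4.7  4. ] M [0.891 0.349 0.013] op 0.136 (12 mm) j [ -23.9   37.5   73.6    0.1   69.1 -131.3]
```

Request:
servo_tool([
  [1, [0, 1, 0], 10.3],
  [1, [0, 0, 0], 10.3],
  [1, [0, 0, 0], 10.3],
  [1, [0, 0, 0], 10.3],
  [1, [0, 0, 0], 10.3],
])

```text
time_s: 18.35
position: [0.6685, -0.1744, 0.188]
tcp_rot: [[-0.824, 0.566, -0.0], [0.566, 0.824, 0.0], [0.001, 0.0, -1.0]]
force: [-0.9, 2.8, 4.7]
opening: 0.134
```

Request:
servo_tool([
  [1, [0, 0, 0], 10.3],
  [1, [0, 0, 0], 10.3],
  [1, [0, 0, 0], 10.3],
  [1, [0, 0, 0], 10.3],
  [1, [0, 0, 0], 10.3],
])

```text
time_s: 18.98
position: [0.6683, -0.1746, 0.188]
tcp_rot: [[-0.07, 0.998, -0.001], [0.998, 0.07, 0.0], [0.0, -0.001, -1.0]]
force: [-1.9, 1.6, 3.9]
opening: 0.135
```

```bash
python3 st.py
```

```text
t=18.98 pos [ 0.6683 -0.1746  0.188 ] yaw 94.01 F [-1.9  1.6  3.9] M [0.29  0.35  0.098] op 0.135 (12 mm) j [-23.9  37.5  73.6  -0.   69.  -27.9]
```

Request:
servo_tool([
  [1, [0, 0, 0], 10.3],
  [1, [0, 0, 0], 10.3],
  [1, [0, 0, 0], 10.3],
  [1, [0, 0, 0], 10.3],
  [1, [0, 0, 0], 10.3],
])

```text
time_s: 19.6
position: [0.668, -0.1746, 0.188]
tcp_rot: [[0.737, 0.676, -0.002], [0.676, -0.737, 0.0], [-0.001, -0.001, -1.0]]
force: [-2.1, 2.8, 3.1]
opening: 0.136
```

Request:
servo_tool([
  [1, [0, 0, 0], 10.3],
  [1, [0, 0, 0], 10.3],
  [1, [0, 0, 0], 10.3],
  [1, [0, 0, 0], 10.3],
  [1, [0, 0, 0], 10.3],
])

```text
time_s: 20.23
position: [0.6679, -0.1743, 0.188]
tcp_rot: [[0.988, -0.156, -0.002], [-0.156, -0.988, 0.001], [-0.002, -0.0, -1.0]]
force: [-2.4, 2.7, 4.1]
opening: 0.134
```

```bash
python3 st.py
```

```text
t=20.23 pos [ 0.6679 -0.1743  0.188 ] yaw -8.97 F [-2.4  2.7  4.1] M [0.417 0.701 0.146] op 0.134 (12 mm) j [-23.9  37.5  73.7  -0.   69.   75.1]
```

Request:
servo_tool([
  [1, [0, 0, 0], 10.3],
  [1, [0, 0, 0], 10.3],
  [1, [0, 0, 0], 10.3],
  [1, [0, 0, 0], 0],
])

```text
time_s: 20.72
position: [0.6679, -0.1741, 0.188]
tcp_rot: [[0.772, -0.636, -0.002], [-0.636, -0.772, 0.001], [-0.002, 0.0, -1.0]]
force: [-3.7, 4.7, 5.8]
opening: 0.139
```

```bash
python3 st.py
```

```text
t=20.73 pos [ 0.6679 -0.1741  0.188 ] yaw -39.48 F [-3.7  4.7  5.8] M [ 0.543  0.827 -0.112] op 0.139 (12 mm) j [-23.9  37.5  73.7   0.   69.  105.6]
```

Request:
servo_tool([
  [0.4, [0, 0, 0], 0],
  [0.4, [0, 0, 0], 0],
  [0.4, [0, 0, -55], 0],
  [0, [0, 0, -40], -10],
  [0, [0, 0, 0], -10.6],
])

```text
time_s: 21.35
position: [0.6715, -0.1766, 0.2875]
tcp_rot: [[0.948, -0.319, 0.01], [-0.319, -0.948, -0.005], [0.011, 0.002, -1.0]]
force: [-0.5, -0.2, 0.1]
opening: 0.618
```

```bash
python3 look.py w5; python3 wing.py w5 .668 -.174; python3 - <<'E'
from h import *
np.set_printoptions(precision=4,suppress=True)
for n in("top","scene"):
    im,d=bot.capture(n);C=cam(n);W=cloud(C,d)
    for cx,cy in((.53,.42),(.43,.2),(.42,-.13),(.54,-.28)):
        m=(abs(W[...,0]-cx)<.09)&(abs(W[...,1]-cy)<.075)&(W[...,2]>.06)&(W[...,2]<.11)
        P=W[m]; print(n,cx,cy,len(P),P.mean(0), cv2.minAreaRect(P[:,:2].astype(np.float32)*1000))
plan(.49,-.265,.23,160)
E
```

```text
t=21.40 turn 0.0 then shift 1.5 0.2 -2.4 |3| j6=84.5 op=0.66 F=[ 1.2  0.2 -1. ] pos=[ 0.6702 -0.176   0.2851] yaw=-18.37
1362 [ 0.672  -0.1749  0.2068] [0.1861 0.2117 0.2135]
top pts 1044 ((669.4009399414062, -174.41383361816406), (12.140913009643555, 64.78588104248047), 50.049957275390625)
[ 0.6707 -0.175   0.2118] 140.22262857773293
bar 7473 0.15664659395064412
((653.64404296875, -174.38795471191406), (67.28836059570312, 195.8894500732422), 0.025207292288541794) [[619.956787109375, -76.45804595947266], [620.04296875, -272.34747314453125], [687.331298828125, -272.31787109375], [687.2451171875, -76.42843627929688]]
top 0.53 0.42 145 [0.5488 0.4066 0.0828] ((531.4118041992188, 409.3893737792969), (86.06828308105469, 95.34970092773438), 87.99991607666016)
top 0.43 0.2 4 [0.4469 0.2413 0.091 ] ((446.7166442871094, 240.72653198242188), (2.6516191959381104, 5.598879814147949), 41.435821533203125)
top 0.42 -0.13 20 [ 0.4271 -0.1904  0.0991] ((427.2798156738281, -189.5943603515625), (5.813307762145996, 33.69093322753906), 20.495895385742188)
top 0.54 -0.28 0 [nan nan nan] ((0.0, 0.0), (0.0, 0.0), 0.0)
scene 0.53 0.42 218 [0.561  0.4036 0.081 ] ((544.454833984375, 392.30706787109375), (105.08828735351562, 79.55754089355469), 21.570674896240234)
scene 0.43 0.2 220 [0.4278 0.2003 0.0817] ((396.6793212890625, 211.04397583007812), (84.0188217163086, 97.7945556640625), 72.72222137451172)
scene 0.42 -0.13 6 [ 0.4219 -0.1778  0.0931] ((421.5126037597656, -177.67391967773438), (4.118067264556885, 10.908775329589844), 68.87240600585938)
scene 0.54 -0.28 1 [ 0.4503 -0.2412  0.1033] ((450.3253173828125, -241.20262145996094), (0.0, 0.0), 0.0)
t=21.50 turn -179.1 then shift 137.3 -145.4 52.3 |207| j6=85.2 op=0.76 F=[-0.   0.4 -0.4] pos=[ 0.6687 -0.1753  0.2823] yaw=-19.15<stdin>:7: RuntimeWarning: Mean of empty slice.
  ret = um.true_divide(
```

Request:
servo_tool([
  [0, [-40, 42, 0], 0],
  [0, [-40, 42, 0], 0],
  [0, [-40, 42, 10], 0],
  [0, [-20, 17, 42], 0],
  [0, [0, 0, 0], -10.6],
])

```text
time_s: 22.12
position: [0.4852, -0.2635, 0.2265]
tcp_rot: [[0.989, -0.147, -0.008], [-0.147, -0.989, 0.006], [-0.009, -0.005, -1.0]]
force: [0.7, 0.2, -0.1]
opening: 0.998
```

Request:
servo_tool([
  [0, [0, 0, 0], -10.6],
  [0, [0, 0, 0], -10.6],
  [0, [0, 0, 0], -10.6],
  [0, [0, 0, 0], -10.6],
  [0, [0, 0, 0], -10.6],
])

```text
time_s: 22.75
position: [0.4894, -0.2645, 0.2294]
tcp_rot: [[0.71, 0.704, -0.002], [0.704, -0.71, 0.001], [-0.0, -0.002, -1.0]]
force: [0.6, -0.7, -0.5]
opening: 1.0
```

Request:
servo_tool([
  [0, [0, 0, 0], -10.6],
  [0, [0, 0, 0], -10.6],
  [0, [0, 0, 0], -10.6],
  [0, [0, 0, 0], -10.6],
  [0, [0, 0, 0], -10.6],
])

```text
time_s: 23.38
position: [0.4894, -0.2645, 0.2294]
tcp_rot: [[-0.135, 0.991, -0.002], [0.991, 0.135, 0.001], [0.001, -0.001, -1.0]]
force: [-0.1, 0.6, -0.3]
opening: 1.002
```

Request:
servo_tool([
  [0, [0, 0, 0], -10.6],
  [0, [0, 0, 0], -10.6],
  [0, [0, 0, 0], -10.6],
  [0, [0, 0, 0], -10.6],
  [0, [0, 0, 0], -10.6],
])

```text
time_s: 24.0
position: [0.4894, -0.2644, 0.2294]
tcp_rot: [[-0.873, 0.488, -0.002], [0.488, 0.873, 0.001], [0.002, 0.0, -1.0]]
force: [-0.3, -0.4, -0.3]
opening: 1.002
```

Request:
servo_tool([
  [0, [0, 0, 0], -10],
  [0, [0, 0, 0], 0],
])

```text
time_s: 24.25
position: [0.4895, -0.2645, 0.2296]
tcp_rot: [[-0.942, 0.336, -0.001], [0.336, 0.942, 0.001], [0.002, 0.0, -1.0]]
force: [-0.4, -0.7, 0.3]
opening: 1.0
```

```bash
python3 look.py w6
```

```text
t=24.30 turn 0.0 then shift 0.1 -0.0 0.2 |0| j6=-110.2 op=1.00 F=[-0.5  0.1  0.6] pos=[ 0.4895 -0.2644  0.2298] yaw=160.33
```

View pics/w6.png

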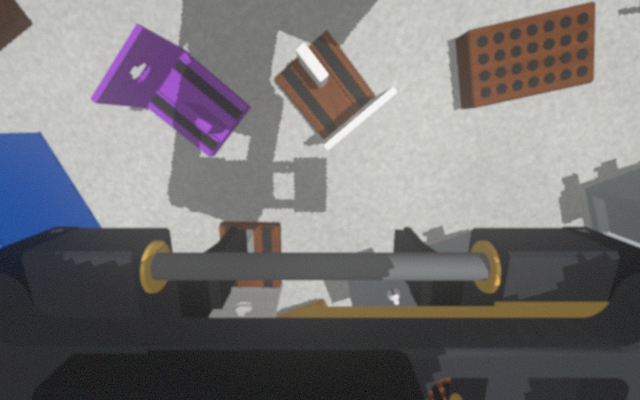

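Request:
servo_tool([
  [0, [-50, 0, 0], 0],
  [0, [-50, 0, 0], 0],
  [0, [0, 0, 0], 0],
  [0, [0, 0, 0], 0],
])

```text
time_s: 24.8
position: [0.5833, -0.2972, 0.2295]
tcp_rot: [[-0.943, 0.334, -0.002], [0.334, 0.943, 0.001], [0.003, 0.001, -1.0]]
force: [-0.3, 0.7, 0.3]
opening: 0.999
```

```bash
python3 look.py w7; cat > nest.py <<'E'
from h import *
np.set_printoptions(precision=4,suppress=True)
# usage: nest.py pic ; finds nests: white/bright pts z .06-.11 clusters, tab & plate
n=sys.argv[1]
f=np.load(f"pics/{n}.npz");C=cam("wrist",dict(tcp_rot=f["R"],position=f["p"]));W=cloud(C,f["d"])
z=W[...,2]
def comps(lo,hi):
    m=((z>lo)&(z<hi)).astype(np.uint8);m[232:]=0
    k,l=cv2.connectedComponents(m)
    for i in range(1,k):
        P=W[l==i]
        if len(P)<60: continue
        v,u=np.nonzero(l==i)
        yield P,u,v
for lab,lo,hi in(("tab",.062,.076),("plate",.090,.106)):
    for P,u,v in comps(lo,hi):
        r=cv2.minAreaRect(P[:,:2].astype(np.float32)*1000);(cx,cy),(w,h),a=r
        ll=a if w>h else a+90
        print(lab,len(P),"px",int(u.mean()),int(v.mean()),"v",v.max(),"c %.1f %.1f"%(cx,cy),"z %.4f"%np.median(P[:,2]),"LxW %.1f %.1f"%(max(w,h),min(w,h)),"longdir %.1f"%((ll+90)%180-90))
E
python3 nest.py w7; echo; python3 nest.py w6
```

```text
t=24.85 turn 0.0 then shift -0.4 -0.0 0.3 |0| j6=-107.3 op=1.00 F=[ 0.6  0.6 -0.1] pos=[ 0.5829 -0.297   0.2299] yaw=160.51
tab 530 px 186 13 v 32 c 374.6 -362.5 z 0.0705 LxW 39.6 12.0 longdir 30.0
tab 101 px 338 35 v 47 c 444.1 -226.0 z 0.0695 LxW 33.9 5.5 longdir -79.1
tab 1577 px 39 164 v 227 c 457.4 -577.9 z 0.0687 LxW 158.9 5.1 longdir 3.4
tab 444 px 233 176 v 194 c 539.3 -383.5 z 0.0705 LxW 39.6 12.6 longdir -21.1
tab 88 px 518 167 v 172 c 634.6 -83.3 z 0.0697 LxW 24.8 1.0 longdir 89.9
tab 393 px 449 190 v 206 c 634.3 -160.4 z 0.0695 LxW 102.9 1.7 longdir 89.8
tab 71 px 604 189 v 193 c 691.9 4.1 z 0.0704 LxW 20.4 1.9 longdir 81.3
tab 171 px 372 215 v 224 c 634.4 -250.9 z 0.0695 LxW 47.4 1.2 longdir 89.9
plate 491 px 345 17 v 39 c 438.6 -219.2 z 0.0984 LxW 50.0 6.6 longdir -70.0
plate 1339 px 25 187 v 229 c 474.3 -577.4 z 0.0975 LxW 99.4 4.4 longdir 2.7
plate 280 px 526 174 v 184 c 634.1 -96.5 z 0.0993 LxW 50.1 6.8 longdir 81.5
plate 600 px 453 198 v 218 c 631.2 -171.1 z 0.0986 LxW 106.1 7.8 longdir 90.0
plate 449 px 615 204 v 226 c 697.3 -10.7 z 0.0996 LxW 49.3 12.9 longdir -68.9
plate 262 px 378 223 v 231 c 632.3 -250.3 z 0.0987 LxW 48.6 7.0 longdir -87.2

tab 287 px 151 49 v 66 c 302.0 -376.6 z 0.0697 LxW 37.1 6.6 longdir -51.4
tab 536 px 312 62 v 82 c 365.3 -227.6 z 0.0705 LxW 39.5 12.1 longdir 19.9
tab 258 px 125 90 v 104 c 325.1 -418.2 z 0.0699 LxW 37.4 4.1 longdir -57.7
tab 515 px 195 117 v 133 c 373.9 -362.7 z 0.0705 LxW 40.2 12.5 longdir 30.2
tab 953 px 22 194 v 230 c 381.7 -582.1 z 0.0688 LxW 95.6 4.5 longdir 1.9
tab 64 px 636 202 v 208 c 628.0 72.1 z 0.0658 LxW 11.9 6.3 longdir -28.4
plate 1211 px 119 63 v 103 c 311.8 -398.7 z 0.0981 LxW 84.1 8.4 longdir -59.8
plate 618 px 360 117 v 148 c 432.6 -202.9 z 0.0988 LxW 83.8 6.1 longdir -69.8
plate 465 px 9 217 v 231 c 401.8 -581.3 z 0.0961 LxW 43.5 4.4 longdir 1.8
```

View pics/w7.png

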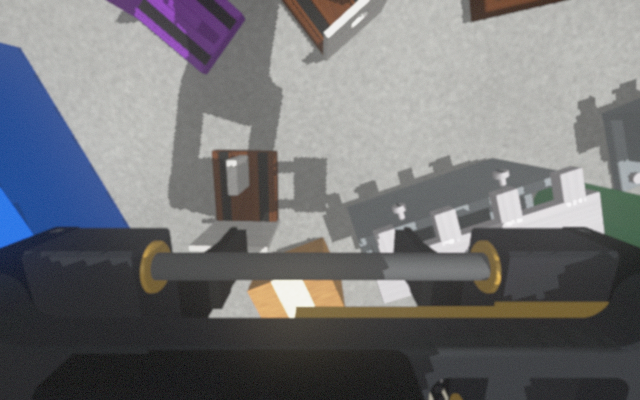

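```bash
cat > screw.py <<'E'
from h import *
np.set_printoptions(precision=4,suppress=True)
n,u,v=sys.argv[1],int(sys.argv[2]),int(sys.argv[3])
f=np.load(f"pics/{n}.npz");C=cam("wrist",dict(tcp_rot=f["R"],position=f["p"]));W=cloud(C,f["d"])
im=f["im"][v-16:v+17,u-20:u+21];cv2.imwrite(f"pics/scr_{n}_{u}.png",cv2.resize(im,None,fx=14,fy=14,interpolation=0))
P=W[v-14:v+15,u-14:u+15].reshape(-1,3)
P=P[(P[:,2]>.09)&(P[:,2]<.116)]
# head: nearest to robot
for lo in np.arange(P[:,0].min(),P[:,0].max(),.003):
    Q=P[(P[:,0]>=lo)&(P[:,0]<lo+.003)]
    if len(Q)>2: print("x %.3f n %d y %.4f..%.4f z %.4f..%.4f"%(lo,len(Q),Q[:,1].min(),Q[:,1].max(),Q[:,2].min(),Q[:,2].max()))
E
python3 screw.py w7 400 212; echo; python3 screw.py w7 501 178;python3 -c "
from h import *
plan(.5393,-.3835,.1,158.9)"
```

```text
x 0.618 n 72 y -0.2317..-0.2178 z 0.0981..0.1115
x 0.621 n 38 y -0.2318..-0.2188 z 0.1041..0.1116
x 0.624 n 14 y -0.2313..-0.2219 z 0.1051..0.1104
x 0.627 n 16 y -0.2279..-0.2230 z 0.1044..0.1073
x 0.630 n 17 y -0.2277..-0.2222 z 0.1041..0.1079
x 0.633 n 237 y -0.2431..-0.2083 z 0.0901..0.1160

x 0.618 n 78 y -0.1279..-0.1151 z 0.0978..0.1115
x 0.621 n 49 y -0.1288..-0.1154 z 0.1015..0.1113
x 0.624 n 20 y -0.1280..-0.1155 z 0.1010..0.1107
x 0.627 n 20 y -0.1240..-0.1187 z 0.1037..0.1073
x 0.630 n 21 y -0.1240..-0.1185 z 0.1031..0.1075
x 0.633 n 196 y -0.1396..-0.1009 z 0.0901..0.1154
t=24.85 turn 1.6 then shift 9.6 -96.4 129.9 |162| j6=-107.3 op=1.00 F=[ 0.6  0.6 -0.1] pos=[ 0.5829 -0.297   0.2299] yaw=160.51
```

Request:
servo_tool([
  [0.2, [0, -32, 10], 1.6],
  [0.4, [5, -32, 40], 0],
  [0.5, [5, -32, 40], 0],
  [0.5, [0, 0, 45], 0],
  [0.5, [0, 0, 0], 0],
])

```text
time_s: 25.48
position: [0.5376, -0.3816, 0.0921]
tcp_rot: [[-0.933, 0.36, -0.007], [0.36, 0.933, 0.007], [0.009, 0.004, -1.0]]
force: [0.1, 0.9, -0.0]
opening: 0.544
```

```bash
python3 -c "
from h import *
plan(.5393,-.3835,.039,158.9)"
```

```text
t=25.48 turn -0.0 then shift -2.3 -1.1 53.1 |53| j6=-113.9 op=0.54 F=[ 0.1  0.9 -0. ] pos=[ 0.5376 -0.3816  0.0921] yaw=158.87
```

Request:
servo_tool([
  [0.5, [0, 0, 30], 0],
  [0.5, [0, 0, 26], 0],
  [0.5, [0, 0, 0], 0],
  [1, [0, 0, 0], 0],
  [1, [0, 0, 0], 0],
])

```text
time_s: 26.1
position: [0.5423, -0.3849, 0.0418]
tcp_rot: [[-0.934, 0.358, 0.003], [0.358, 0.934, -0.003], [-0.003, -0.001, -1.0]]
force: [0.4, -0.3, -0.1]
opening: 0.354
```

Request:
servo_tool([
  [1, [0, 0, 0], 0],
  [1, [0, 0, 0], 0],
  [1, [0, 0, 0], 0],
  [1, [0, 0, 0], 0],
])

```text
time_s: 26.6
position: [0.5414, -0.3845, 0.0402]
tcp_rot: [[-0.934, 0.358, 0.001], [0.358, 0.934, -0.001], [-0.001, -0.001, -1.0]]
force: [-0.8, -0.4, 4.6]
opening: 0.136
```

```bash
python3 st.py
```

```text
t=26.60 pos [ 0.5414 -0.3845  0.0402] yaw 159.00 F [-0.8 -0.4  4.6] M [-0.095  0.227  0.018] op 0.136 (12 mm) j [ -45.    46.1   83.2   -0.    50.7 -114. ]
```

Request:
servo_tool([
  [1, [0, 0, -25], 0],
  [1, [0, 0, -25], 0],
  [1, [0, 0, 0], -10],
  [1, [0, 0, 0], -10],
  [1, [0, 0, 0], 0],
])

```text
time_s: 27.22
position: [0.5407, -0.3833, 0.0885]
tcp_rot: [[-1.0, 0.019, -0.001], [0.019, 1.0, 0.002], [0.001, 0.002, -1.0]]
force: [-0.3, -0.4, -1.8]
opening: 0.134
```

```bash
python3 st.py; python3 -c "
from h import *
plan(.525,-.225,.085,180)"
```

```text
t=27.23 pos [ 0.5407 -0.3833  0.0885] yaw 178.89 F [-0.3 -0.4 -1.8] M [0.008 0.114 0.016] op 0.134 (12 mm) j [ -45.    42.3   82.1    0.    55.7 -133.9]
t=27.23 turn -1.1 then shift 15.7 158.3 3.5 |159| j6=-133.9 op=0.13 F=[-0.3 -0.4 -1.8] pos=[ 0.5407 -0.3833  0.0885] yaw=178.89
```

Request:
servo_tool([
  [1, [8, 52, 0], -1.1],
  [1, [8, 53, 0], 0],
  [1, [0, 53, 3], 0],
  [1, [0, 0, 0], 0],
  [1, [0, 0, 0], 0],
])

```text
time_s: 27.85
position: [0.5265, -0.2262, 0.0864]
tcp_rot: [[-1.0, -0.001, 0.001], [-0.001, 1.0, -0.001], [-0.001, -0.001, -1.0]]
force: [-0.1, -0.5, -1.5]
opening: 0.134
```

```bash
python3 st.py; python3 -c "
from h import *
plan(.558,-.225,.081,180)
for n in('top','scene'):
    im,d=bot.capture(n);cv2.imwrite(f'pics/{n}_a.png',im)
C=cam('scene');print(proj(C,[.6,-.225,.1]),proj(cam('top'),[.6,-.225,.1]))
i=cv2.imread('pics/scene_a.png');cv2.imwrite('pics/scene_ac.png',cv2.resize(i[150:300,170:370],None,fx=4,fy=4,interpolation=2))
"
```

```text
t=27.85 pos [ 0.5265 -0.2262  0.0864] yaw -179.95 F [-0.1 -0.5 -1.5] M [ 0.034 -0.     0.029] op 0.134 (12 mm) j [ -34.4   37.1   96.1   -0.    46.7 -124.4]
t=27.85 turn 0.0 then shift -31.5 1.2 5.4 |32| j6=-124.4 op=0.13 F=[-0.1 -0.5 -1.5] pos=[ 0.5265 -0.2262  0.0864] yaw=-179.95
[253.36865955 244.61286802] [370.62868476 179.16188296]
```

View pics/scene_ac.png

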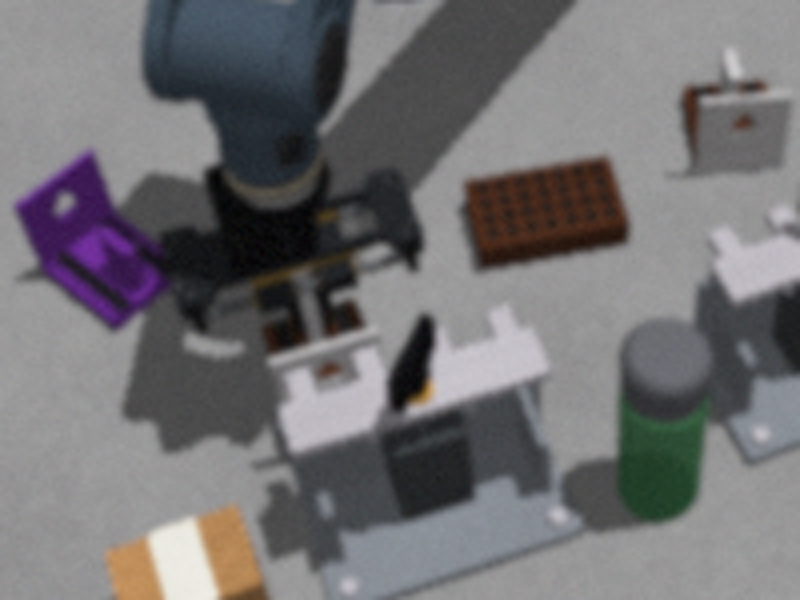

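Request:
servo_tool([
  [1, [0, 1, 5], 0],
  [1, [-10, 0, 0], 0],
  [1, [-10, 0, 0], 0],
  [1, [-7, 0, 0], 0],
  [1, [0, 0, 0], 0],
])

```text
time_s: 28.58
position: [0.5539, -0.225, 0.0816]
tcp_rot: [[-1.0, -0.002, 0.001], [-0.002, 1.0, -0.001], [-0.001, -0.001, -1.0]]
force: [-0.6, 0.7, -1.6]
opening: 0.136
```

```bash
python3 st.py
```

```text
t=28.57 pos [ 0.5539 -0.225   0.0816] yaw -179.86 F [-0.6  0.7 -1.6] M [ 0.008  0.042 -0.   ] op 0.136 (12 mm) j [ -32.8   38.9   92.6   -0.    48.5 -122.9]
```

Request:
servo_tool([
  [1, [-4, 0, 0], 0],
  [1, [-3, 0, 0], 0],
  [1, [0, 0, 0], 0],
])

```text
time_s: 28.95
position: [0.5602, -0.2249, 0.0816]
tcp_rot: [[-1.0, -0.002, 0.0], [-0.002, 1.0, -0.0], [-0.0, -0.0, -1.0]]
force: [0.4, 0.5, -2.3]
opening: 0.134
```

```bash
python3 st.py
```

```text
t=28.95 pos [ 0.5602 -0.2249  0.0816] yaw -179.89 F [ 0.4  0.5 -2.3] M [-0.013  0.093 -0.016] op 0.134 (12 mm) j [ -32.5   39.2   91.7   -0.    49.1 -122.6]
```

Request:
servo_tool([
  [1, [0, 0, 4], 0],
  [1, [0, 0, 4], 0],
  [1, [0, 0, 4], 0],
  [1, [0, 0, 2], 0],
  [1, [0, 0, 0], 0],
])

```text
time_s: 29.58
position: [0.5599, -0.2249, 0.0674]
tcp_rot: [[-1.0, -0.002, -0.0], [-0.002, 1.0, 0.0], [0.0, 0.0, -1.0]]
force: [-0.9, 0.8, -1.2]
opening: 0.134
```

```bash
python3 st.py
```

```text
t=29.57 pos [ 0.5599 -0.2249  0.0674] yaw -179.90 F [-0.9  0.8 -1.2] M [ 0.067  0.044 -0.008] op 0.134 (12 mm) j [ -32.5   40.5   92.1   -0.    47.5 -122.6]
```

Request:
servo_tool([
  [1, [0, 0, 1], 0],
  [1, [0, 0, 1], 0],
  [1, [0, 0, 0], 0],
])

```text
time_s: 29.95
position: [0.5604, -0.2251, 0.0662]
tcp_rot: [[-1.0, -0.002, 0.001], [-0.002, 1.0, -0.001], [-0.001, -0.001, -1.0]]
force: [-2.0, 0.1, 2.8]
opening: 0.133
```

```bash
python3 st.py
```

```text
t=29.95 pos [ 0.5604 -0.2251  0.0662] yaw -179.90 F [-2.   0.1  2.8] M [ 0.121 -0.085  0.065] op 0.133 (12 mm) j [ -32.5   40.6   92.1    0.    47.3 -122.6]
```

Request:
servo_tool([
  [0.4, [0, 0, 0], 0],
  [0.4, [0, 0, 0], 0],
  [0.4, [0, 0, -50], 0],
  [0.2, [0, 0, -50], 0],
  [0, [0, 0, -50], 0],
])

```text
time_s: 30.58
position: [0.5598, -0.2249, 0.2166]
tcp_rot: [[-1.0, -0.002, -0.001], [-0.002, 1.0, 0.0], [0.001, 0.0, -1.0]]
force: [-0.4, -0.9, 0.3]
opening: 0.617
```

```bash
python3 st.py; python3 look.py w8; python3 nest.py w8; python3 -c "
from h import *
plan(.455,-.19,.23,-160)"
```

```text
t=30.57 pos [ 0.5598 -0.2249  0.2166] yaw -179.90 F [-0.4 -0.9  0.3] M [-0.001 -0.048 -0.041] op 0.617 (54 mm) j [ -32.5   28.9   85.7   -0.    65.5 -122.6]
t=30.62 turn 0.0 then shift 3.7 2.1 7.5 |9| j6=-122.6 op=0.67 F=[ 1.4 -0.8  3.6] pos=[ 0.5635 -0.2269  0.2242] yaw=-179.88
tab 253 px 179 7 v 17 c 384.8 -356.5 z 0.0701 LxW 15.7 12.3 longdir 29.7
tab 95 px 322 3 v 8 c 382.9 -222.2 z 0.0694 LxW 12.2 4.5 longdir -89.2
tab 74 px 368 54 v 61 c 426.6 -178.6 z 0.0694 LxW 32.8 0.5 longdir -70.0
tab 78 px 319 73 v 80 c 443.4 -224.2 z 0.0700 LxW 35.9 0.4 longdir -69.9
tab 68 px 1 191 v 199 c 559.3 -572.5 z 0.0638 LxW 23.2 3.6 longdir -0.6
plate 885 px 345 54 v 76 c 432.5 -203.0 z 0.0986 LxW 83.9 6.5 longdir -69.8
plate 476 px 320 193 v 213 c 558.3 -223.6 z 0.0965 LxW 39.7 11.0 longdir -0.1
t=30.62 turn -19.9 then shift 89.3 71.8 -5.8 |115| j6=-122.6 op=0.67 F=[ 1.4 -0.8  3.6] pos=[ 0.5635 -0.2269  0.2242] yaw=-179.88
```

View pics/w8.png

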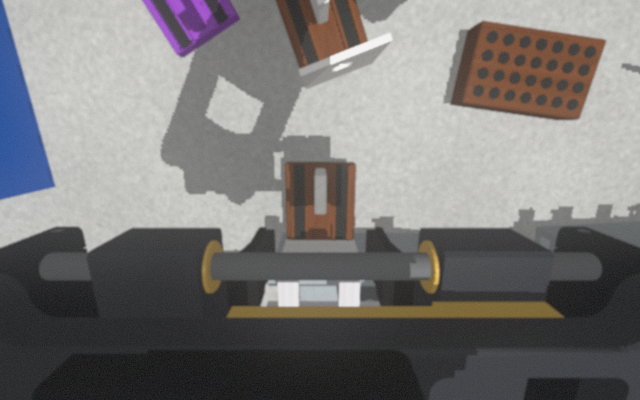

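```bash
python3 -c "
from h import *
plan(.3653,-.2276,.039,-160.1)"
```

```text
t=30.62 turn -19.8 then shift 186.6 66.8 185.2 |271| j6=-122.6 op=0.67 F=[ 1.4 -0.8  3.6] pos=[ 0.5635 -0.2269  0.2242] yaw=-179.88
```

Request:
servo_tool([
  [0, [0, 0, 0], -9.9],
  [0, [0, 0, 0], -9.9],
  [0.2, [55, 20, 10], 0],
  [0.4, [55, 20, 10], 0],
  [0.5, [55, 20, 10], 0],
])

```text
time_s: 31.25
position: [0.3828, -0.2245, 0.1851]
tcp_rot: [[-0.94, -0.341, 0.0], [-0.341, 0.94, -0.001], [0.0, -0.001, -1.0]]
force: [-0.4, -2.0, 0.5]
opening: 0.727
```

Request:
servo_tool([
  [0.5, [20, 6, 40], 0],
  [0.5, [0, 0, 0], 0],
  [0.5, [0, 0, 0], 0],
])

```text
time_s: 31.62
position: [0.3651, -0.227, 0.1462]
tcp_rot: [[-0.94, -0.34, 0.002], [-0.34, 0.94, -0.002], [-0.001, -0.002, -1.0]]
force: [-0.1, -1.0, 0.7]
opening: 0.509
```

```bash
python3 -c "
from h import *
plan(.3653,-.2276,.039,-160.1)"
```

```text
t=31.62 turn 0.0 then shift 0.1 -0.6 107.2 |107| j6=-156.7 op=0.51 F=[-0.1 -1.   0.7] pos=[ 0.3651 -0.227   0.1462] yaw=-160.10
```

Request:
servo_tool([
  [0.5, [0, -0.5, 50], 0],
  [0.5, [0, 0, 50], 0],
  [0.5, [0, 0, 7], 0],
  [1, [0, 0, 0], 0],
  [1, [0, 0, 0], 0],
])

```text
time_s: 32.25
position: [0.3651, -0.2273, 0.0403]
tcp_rot: [[-0.94, -0.341, 0.003], [-0.341, 0.94, -0.003], [-0.002, -0.004, -1.0]]
force: [0.5, -0.2, 0.0]
opening: 0.353
```

Request:
servo_tool([
  [1, [0, 0, 0], 0],
  [1, [0, 0, 0], 0],
  [1, [0, 0, 0], 0],
  [1, [0, 0, 0], 0],
])

```text
time_s: 32.75
position: [0.3645, -0.2272, 0.0397]
tcp_rot: [[-0.941, -0.34, 0.002], [-0.34, 0.941, -0.002], [-0.001, -0.003, -1.0]]
force: [-0.2, -1.0, 7.9]
opening: 0.134
```

```bash
python3 st.py
```

```text
t=32.75 pos [ 0.3645 -0.2272  0.0397] yaw -160.15 F [-0.2 -1.   7.9] M [ 0.037  0.009 -0.089] op 0.134 (12 mm) j [ -46.9   36.3  118.2    0.    25.3 -156.8]
```

Request:
servo_tool([
  [1, [0, 0, -25], 0],
  [1, [0, 0, -25], 0],
  [1, [0, 0, 0], 10],
  [1, [0, 0, 0], 9.9],
  [1, [0, 0, 0], 0],
])

```text
time_s: 33.38
position: [0.3634, -0.226, 0.0887]
tcp_rot: [[-1.0, -0.002, -0.0], [-0.002, 1.0, 0.0], [0.0, 0.0, -1.0]]
force: [-0.4, 0.1, -2.4]
opening: 0.132
```

```bash
python3 st.py; python3 -c "
from h import *
plan(.46,-.1217,.086,180)"
```

```text
t=33.38 pos [ 0.3634 -0.226   0.0887] yaw -179.89 F [-0.4  0.1 -2.4] M [0.042 0.066 0.041] op 0.132 (12 mm) j [ -46.9   29.9  116.7   -0.    33.4 -137. ]
t=33.38 turn 0.1 then shift -96.6 104.3 2.7 |142| j6=-137.0 op=0.13 F=[-0.4  0.1 -2.4] pos=[ 0.3634 -0.226   0.0887] yaw=-179.89
```

Request:
servo_tool([
  [1, [-24, 35, 0], 0],
  [1, [-24, 35, 0], 0],
  [1, [-24, 34.3, 2], 0],
  [1, [-24, 0, 0], 0],
  [1, [-40, 0, 0], 0],
])

```text
time_s: 34.0
position: [0.4987, -0.1205, 0.0861]
tcp_rot: [[-1.0, -0.004, -0.004], [-0.004, 1.0, 0.001], [0.004, 0.002, -1.0]]
force: [0.4, -1.1, -2.8]
opening: 0.135
```

Request:
servo_tool([
  [1, [-22, 0, 0], 0],
  [1, [0, 0, 0], 0],
  [1, [0, 0, 0], 0],
])

```text
time_s: 34.38
position: [0.5198, -0.1213, 0.086]
tcp_rot: [[-1.0, -0.001, -0.003], [-0.001, 1.0, 0.001], [0.003, 0.001, -1.0]]
force: [0.4, 0.1, -1.8]
opening: 0.138
```

```bash
python3 st.py; python3 -c "
from h import *
plan(.558,-.1217,.0807,180)
im,d=bot.capture('scene');cv2.imwrite('pics/scene_bc.png',cv2.resize(im[150:300,170:370],None,fx=4,fy=4,interpolation=2))
"
```

```text
t=34.38 pos [ 0.5198 -0.1213  0.086 ] yaw -179.92 F [ 0.4  0.1 -1.8] M [0.002 0.064 0.033] op 0.138 (12 mm) j [ -25.1   35.1  101.7   -0.    43.4 -115.2]
t=34.38 turn 0.1 then shift -38.2 -0.4 5.3 |39| j6=-115.2 op=0.14 F=[ 0.4  0.1 -1.8] pos=[ 0.5198 -0.1213  0.086 ] yaw=-179.92
```

View pics/scene_bc.png

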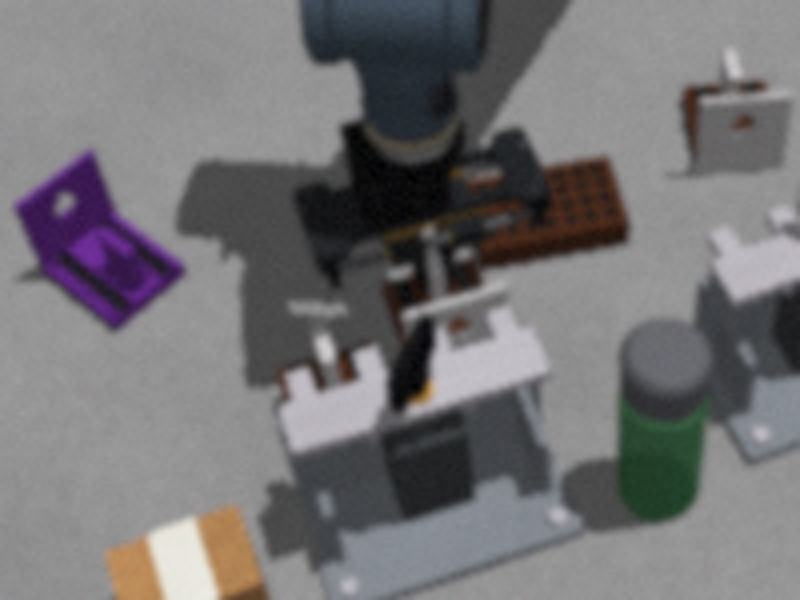

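Request:
servo_tool([
  [1, [0, -0.4, 5], 0],
  [1, [-12, 0, 0], 0],
  [1, [-10, 0, 0], 0],
  [1, [-10, 0, 0], 0],
  [1, [0, 0, 0], 0],
])

```text
time_s: 35.05
position: [0.5552, -0.1226, 0.0817]
tcp_rot: [[-1.0, -0.001, 0.002], [-0.001, 1.0, -0.001], [-0.002, -0.001, -1.0]]
force: [0.0, 0.7, -3.1]
opening: 0.135
```

```bash
python3 st.py
```

```text
t=35.05 pos [ 0.5552 -0.1226  0.0817] yaw -179.96 F [ 0.   0.7 -3.1] M [ 0.012  0.068 -0.012] op 0.135 (12 mm) j [ -23.7   37.3   97.    -0.    45.7 -113.7]
```

Request:
servo_tool([
  [1, [-3, 0, 0], 0],
  [1, [-3, 0, 0], 0],
  [1, [0, 0, 0], 0],
])

```text
time_s: 35.42
position: [0.5596, -0.1223, 0.0815]
tcp_rot: [[-1.0, -0.0, -0.0], [-0.0, 1.0, 0.0], [0.0, 0.0, -1.0]]
force: [-0.6, -0.5, -2.1]
opening: 0.134
```

```bash
python3 st.py
```

```text
t=35.42 pos [ 0.5596 -0.1223  0.0815] yaw -180.00 F [-0.6 -0.5 -2.1] M [0.083 0.076 0.011] op 0.134 (12 mm) j [ -23.5   37.5   96.3   -0.    46.2 -113.5]
```

Request:
servo_tool([
  [1, [1, 0, 4], 0],
  [1, [0, 0, 4], 0],
  [1, [0, 0, 4], 0],
  [1, [0, 0, 2], 0],
  [1, [0, 0, 1], 0],
])

```text
time_s: 36.05
position: [0.5588, -0.1224, 0.0665]
tcp_rot: [[-1.0, 0.0, 0.0], [0.0, 1.0, 0.0], [-0.0, 0.0, -1.0]]
force: [-1.6, 0.3, 0.2]
opening: 0.129
```

```bash
python3 st.py
```

```text
t=36.05 pos [ 0.5588 -0.1224  0.0665] yaw 180.00 F [-1.6  0.3  0.2] M [-0.009  0.046  0.021] op 0.129 (11 mm) j [ -23.5   38.9   96.8    0.    44.3 -113.5]
```

Request:
servo_tool([
  [1, [0, 0, 1], 0],
  [1, [0, 0, 0], 0],
])

```text
time_s: 36.3
position: [0.559, -0.1225, 0.0661]
tcp_rot: [[-1.0, -0.0, 0.001], [-0.0, 1.0, -0.0], [-0.001, -0.0, -1.0]]
force: [-1.7, 0.4, 1.6]
opening: 0.136
```

```bash
python3 st.py
```

```text
t=36.30 pos [ 0.559  -0.1225  0.0661] yaw -180.00 F [-1.7  0.4  1.6] M [ 0.047 -0.002 -0.012] op 0.136 (12 mm) j [ -23.5   38.9   96.8    0.    44.2 -113.5]
```

Request:
servo_tool([
  [0.4, [0, 0, 0], 0],
  [0.4, [0, 0, 0], 0],
  [0.4, [0, 0, -50], 0],
  [0.2, [0, 0, -50], 0],
  [0.2, [0, 0, -60], 0],
])

```text
time_s: 36.92
position: [0.5581, -0.1222, 0.2262]
tcp_rot: [[-1.0, 0.0, -0.002], [0.0, 1.0, 0.001], [0.002, 0.001, -1.0]]
force: [0.9, -0.3, -0.5]
opening: 0.621
```

```bash
python3 look.py w9; python3 nest.py w9; python3 -c "
from h import *
plan(.6682,-.1744,.24,-39.5)"
```

```text
t=36.98 turn 0.0 then shift 4.9 1.9 9.1 |10| j6=-113.5 op=0.67 F=[ 2.1 -1.   4.6] pos=[ 0.563  -0.124   0.2353] yaw=-179.97
tab 395 px 75 10 v 23 c 382.2 -357.4 z 0.0701 LxW 21.6 12.5 longdir 30.2
tab 277 px 613 65 v 72 c 433.6 176.2 z 0.0695 LxW 37.9 6.2 longdir 67.2
tab 147 px 232 185 v 206 c 557.2 -218.3 z 0.0691 LxW 39.9 9.0 longdir 12.8
plate 174 px 632 55 v 63 c 429.3 167.2 z 0.0959 LxW 18.2 6.9 longdir 73.2
plate 511 px 220 192 v 212 c 558.0 -223.4 z 0.0964 LxW 39.6 12.5 longdir -0.0
plate 438 px 320 192 v 212 c 558.0 -120.9 z 0.0960 LxW 40.1 11.3 longdir -0.2
t=36.98 turn -140.5 then shift 113.2 -28.0 -4.7 |117| j6=-113.5 op=0.67 F=[ 2.1 -1.   4.6] pos=[ 0.563  -0.124   0.2353] yaw=-179.97
```

View pics/w9.png

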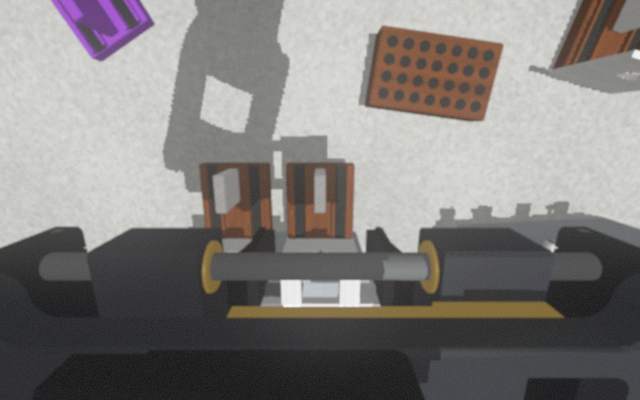

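Request:
servo_tool([
  [0.2, [0, 0, -50], 10.6],
  [0.2, [0, 0, 0], 10.6],
  [0.2, [0, 0, 0], 10.6],
  [0.2, [0, 0, 0], 10.6],
  [0.2, [0, 0, 0], 10.6],
])

```text
time_s: 37.6
position: [0.5586, -0.1223, 0.2753]
tcp_rot: [[-0.597, 0.802, -0.0], [0.802, 0.597, 0.0], [0.0, -0.0, -1.0]]
force: [0.3, -0.4, 1.0]
opening: 0.799
```

Request:
servo_tool([
  [0.2, [0, 0, 0], 10.6],
  [0.2, [0, 0, 0], 10.6],
  [0.2, [0, 0, 0], 10.6],
  [0.2, [0, 0, 0], 10.6],
  [0.2, [0, 0, 0], 10.6],
])

```text
time_s: 38.22
position: [0.5587, -0.1224, 0.2752]
tcp_rot: [[0.281, 0.96, -0.0], [0.96, -0.281, 0.0], [0.0, -0.0, -1.0]]
force: [-0.7, -0.4, 0.3]
opening: 0.803
```

Request:
servo_tool([
  [0.2, [0, 0, 0], 10.6],
  [0.2, [0, 0, 0], 10.6],
  [0.2, [0, 0, 0], 10.6],
  [0.2, [0, 0, 0], 10.6],
  [0.2, [0, 0, 0], 10.6],
])

```text
time_s: 38.85
position: [0.5586, -0.1223, 0.2752]
tcp_rot: [[0.936, 0.353, -0.0], [0.353, -0.936, 0.0], [-0.0, -0.0, -1.0]]
force: [-0.6, 0.2, 0.5]
opening: 0.803
```

Request:
servo_tool([
  [0.2, [0, 0, 0], 10.6],
  [0.2, [0, 0, 0], 10.6],
  [0.2, [0, 0, 0], 10.6],
  [0.4, [0, 0, 0], 10.6],
  [0.4, [0, 0, 0], 10],
])

```text
time_s: 39.48
position: [0.5586, -0.1223, 0.2752]
tcp_rot: [[0.851, -0.526, -0.0], [-0.526, -0.851, 0.0], [-0.0, 0.0, -1.0]]
force: [-0.6, -0.4, 0.0]
opening: 0.658
```

```bash
python3 -c "
from h import *
plan(.6682,-.1744,.24,-39.5)"
```

```text
t=39.48 turn 7.8 then shift 117.7 -29.5 35.2 |126| j6=98.2 op=0.66 F=[-0.6 -0.4  0. ] pos=[ 0.5586 -0.1223  0.2752] yaw=-31.73
```

Request:
servo_tool([
  [0.4, [0, 0, 0], 7.8],
  [0.4, [59, -15, 0], 0],
  [0.4, [59, -14.5, 0], 0],
  [0.4, [0, 0, 20], 0],
  [0.4, [0, 0, 20], 0],
])

```text
time_s: 40.1
position: [0.6694, -0.1745, 0.234]
tcp_rot: [[0.775, -0.632, -0.0], [-0.632, -0.775, 0.0], [-0.0, 0.0, -1.0]]
force: [-0.2, -0.1, -1.4]
opening: 0.602
```

```bash
python3 -c "
from h import *
plan(.6682,-.1744,.187,-39.5)"
```

```text
t=40.10 turn 0.3 then shift -1.0 0.6 47.0 |47| j6=105.4 op=0.60 F=[-0.2 -0.1 -1.4] pos=[ 0.6694 -0.1745  0.234 ] yaw=-39.22
```

Request:
servo_tool([
  [0.4, [-0.5, 0.6, 47], 0.3],
  [0.4, [0, 0, 0], 0],
  [1, [0, 0, 0], 0],
  [1, [0, 0, 0], 0],
  [1, [0, 0, 0], 0],
])

```text
time_s: 40.72
position: [0.669, -0.1746, 0.1905]
tcp_rot: [[0.772, -0.636, 0.003], [-0.636, -0.772, -0.001], [0.003, -0.001, -1.0]]
force: [0.6, 0.6, -1.2]
opening: 0.345
```

Request:
servo_tool([
  [1, [0, 0, 0], 0],
  [1, [0, 0, 0], 0],
  [1, [0, 0, 0], 0],
  [1, [0, 0, 0], -8],
  [1, [0, 0, 0], -10],
])

```text
time_s: 41.35
position: [0.6682, -0.1743, 0.1891]
tcp_rot: [[0.932, -0.362, 0.001], [-0.362, -0.932, -0.0], [0.001, -0.0, -1.0]]
force: [-0.2, 0.3, 2.4]
opening: 0.138
```

```bash
python3 st.py
```

```text
t=41.35 pos [ 0.6682 -0.1743  0.1891] yaw -21.20 F [-0.2  0.3  2.4] M [ 0.059  0.217 -0.157] op 0.138 (12 mm) j [-23.9  37.4  73.7   0.   68.9  87.3]
```

Request:
servo_tool([
  [1, [0, 0, 0], -10.4],
  [1, [0, 0, 0], -10.4],
  [1, [0, 0, 0], -10.4],
  [1, [0, 0, 0], -10.4],
  [1, [0, 0, 0], -10.4],
])

```text
time_s: 41.98
position: [0.6682, -0.1743, 0.189]
tcp_rot: [[0.859, 0.512, 0.001], [0.512, -0.859, 0.0], [0.0, 0.0, -1.0]]
force: [-0.1, 0.3, 2.9]
opening: 0.137
```

Request:
servo_tool([
  [1, [0, 0, 0], -10.4],
  [1, [0, 0, 0], -10.4],
  [1, [0, 0, 0], -10.4],
  [1, [0, 0, 0], -10.4],
  [1, [0, 0, 0], -10.4],
])

```text
time_s: 42.6
position: [0.6682, -0.1742, 0.189]
tcp_rot: [[0.125, 0.992, 0.001], [0.992, -0.125, 0.0], [0.0, 0.001, -1.0]]
force: [-0.3, 0.4, 1.9]
opening: 0.136
```

Request:
servo_tool([
  [1, [0, 0, 0], -10.4],
  [1, [0, 0, 0], -10.4],
  [1, [0, 0, 0], -10.4],
  [1, [0, 0, 0], -10.4],
  [1, [0, 0, 0], -10.4],
])

```text
time_s: 43.22
position: [0.6682, -0.1742, 0.189]
tcp_rot: [[-0.705, 0.709, 0.0], [0.709, 0.705, 0.0], [-0.0, 0.0, -1.0]]
force: [0.0, 1.0, 2.4]
opening: 0.135
```

```bash
python3 st.py
```

```text
t=43.23 pos [ 0.6682 -0.1742  0.189 ] yaw 134.82 F [0.  1.  2.4] M [-0.005  0.155 -0.095] op 0.135 (12 mm) j [-23.9  37.4  73.7   0.   68.9 -68.7]
```

Request:
servo_tool([
  [1, [0, 0, 0], -10.4],
  [1, [0, 0, 0], -10.4],
  [1, [0, 0, 0], -10.4],
  [1, [0, 0, 0], -8],
  [1, [0, 0, 0], -4],
])

```text
time_s: 43.85
position: [0.6682, -0.1742, 0.189]
tcp_rot: [[-0.999, 0.038, 0.0], [0.038, 0.999, 0.0], [-0.0, 0.0, -1.0]]
force: [-1.5, 0.4, 2.2]
opening: 0.132
```

```bash
python3 st.py
```

```text
t=43.85 pos [ 0.6682 -0.1742  0.189 ] yaw 177.84 F [-1.5  0.4  2.2] M [ 0.067  0.089 -0.115] op 0.132 (11 mm) j [ -23.9   37.4   73.7    0.    68.9 -111.7]
```

Request:
servo_tool([
  [1, [0, 0, 0], -4],
  [1, [0, 0, 0], -4],
  [1, [0, 0, 0], 0],
])

```text
time_s: 44.22
position: [0.6682, -0.1743, 0.189]
tcp_rot: [[-0.995, -0.098, 0.0], [-0.098, 0.995, -0.0], [-0.0, -0.0, -1.0]]
force: [-0.2, 0.2, 3.5]
opening: 0.135
```

```bash
python3 st.py
```

```text
t=44.23 pos [ 0.6682 -0.1743  0.189 ] yaw -174.35 F [-0.2  0.2  3.5] M [ 0.129  0.159 -0.016] op 0.135 (12 mm) j [ -23.9   37.4   73.7    0.    68.9 -119.5]
```

Request:
servo_tool([
  [1, [0, 0, 0], -3],
  [1, [0, 0, 0], 0],
])

```text
time_s: 44.48
position: [0.6682, -0.1742, 0.189]
tcp_rot: [[-0.989, -0.149, 0.0], [-0.149, 0.989, -0.0], [-0.0, -0.0, -1.0]]
force: [-1.2, 1.0, 4.4]
opening: 0.132
```

```bash
python3 st.py
```

```text
t=44.48 pos [ 0.6682 -0.1742  0.189 ] yaw -171.40 F [-1.2  1.   4.4] M [ 0.082  0.131 -0.217] op 0.132 (11 mm) j [ -23.9   37.4   73.7    0.    68.9 -122.5]
```

Request:
servo_tool([
  [1, [0, 0, 0], -3],
  [1, [0, 0, 0], 0],
])

```text
time_s: 44.72
position: [0.6682, -0.1743, 0.189]
tcp_rot: [[-0.98, -0.201, 0.0], [-0.201, 0.98, 0.0], [-0.0, -0.0, -1.0]]
force: [-1.3, 0.9, 5.9]
opening: 0.135
```

```bash
python3 st.py
```

```text
t=44.73 pos [ 0.6682 -0.1743  0.189 ] yaw -168.43 F [-1.3  0.9  5.9] M [ 0.169  0.113 -0.354] op 0.135 (12 mm) j [ -23.9   37.4   73.7    0.    68.9 -125.4]
```

Request:
servo_tool([
  [1, [0, 0, 0], -3],
  [1, [0, 0, 0], 0],
])

```text
time_s: 44.98
position: [0.6682, -0.1742, 0.189]
tcp_rot: [[-0.968, -0.251, 0.0], [-0.251, 0.968, 0.0], [-0.0, -0.0, -1.0]]
force: [-0.3, 0.4, 4.8]
opening: 0.137
```

```bash
python3 st.py
```

```text
t=44.98 pos [ 0.6682 -0.1742  0.189 ] yaw -165.44 F [-0.3  0.4  4.8] M [ 0.168  0.224 -0.46 ] op 0.137 (12 mm) j [ -23.9   37.4   73.7    0.    68.9 -128.4]
```

Request:
servo_tool([
  [0.4, [0, 0, 0], 0],
  [0.4, [0, 0, 0], 0],
  [0.4, [0, 0, -50], 0],
  [0.2, [0, 0, -50], 0],
  [0, [0, 0, 0], 0],
])

```text
time_s: 45.6
position: [0.6707, -0.1754, 0.2937]
tcp_rot: [[-0.967, -0.254, 0.01], [-0.254, 0.967, -0.005], [-0.008, -0.007, -1.0]]
force: [0.2, -0.5, -0.7]
opening: 0.622
```

```bash
python3 look.py w10; python3 wing.py w10 .668 -.174; python3 nest.py w10; echo; python3 nest.py w2; echo; python3 nest.py w3;python3 -c "
from h import *
plan(.5,.19,.24,180)"
```

```text
t=45.65 turn 0.0 then shift -1.4 -1.1 -3.1 |4| j6=-128.6 op=0.66 F=[ 0.3  0.3 -1. ] pos=[ 0.669  -0.1747  0.2906] yaw=-165.30
1245 [ 0.6654 -0.1741  0.2073] [0.1862 0.2117 0.2134]
top pts 999 ((667.636962890625, -173.2779541015625), (64.87606048583984, 12.027703285217285), 5.840212345123291)
[ 0.6663 -0.1736  0.2118] -174.2346420887147
bar 7635 0.13696348704664763
((652.685546875, -173.25177001953125), (195.9534149169922, 67.23347473144531), 89.93428039550781) [[618.9564819335938, -271.1898498535156], [686.1898803710938, -271.2669677734375], [686.4146118164062, -75.31369018554688], [619.1812133789062, -75.236572265625]]
tab 114 px 11 4 v 9 c 570.2 -578.9 z 0.0674 LxW 20.6 9.0 longdir -57.0
tab 68 px 381 100 v 116 c 559.2 -127.2 z 0.0693 LxW 38.8 3.9 longdir 5.8
tab 291 px 198 156 v 194 c 678.1 -353.2 z 0.0687 LxW 120.9 56.6 longdir 58.0
tab 98 px 517 193 v 198 c 622.8 102.6 z 0.0688 LxW 68.0 9.4 longdir -78.6
tab 207 px 507 213 v 227 c 657.2 85.1 z 0.0693 LxW 42.6 2.7 longdir 3.1
tab 64 px 547 218 v 231 c 653.2 144.0 z 0.0645 LxW 32.3 2.3 longdir 2.6
tab 137 px 424 224 v 231 c 699.4 
[... 1406 characters left out ...]
.8 -212.6 z 0.0675 LxW 25.7 9.6 longdir 85.3
tab 168 px 32 215 v 224 c 845.9 -177.9 z 0.0692 LxW 27.0 10.5 longdir 85.2
tab 66 px 52 223 v 227 c 845.4 -150.8 z 0.0691 LxW 10.2 5.3 longdir 56.4
plate 409 px 432 12 v 28 c 442.7 218.7 z 0.0980 LxW 46.2 7.9 longdir 75.7
plate 138 px 117 89 v 97 c 634.8 -88.3 z 0.0976 LxW 39.7 9.3 longdir 74.9
plate 317 px 187 175 v 206 c 711.4 15.7 z 0.0984 LxW 66.2 26.9 longdir 39.1
plate 376 px 520 185 v 200 c 575.9 406.0 z 0.0985 LxW 85.7 6.1 longdir 87.9
plate 218 px 12 223 v 231 c 845.3 -178.4 z 0.0975 LxW 28.0 10.3 longdir 83.0
t=45.65 turn 14.7 then shift 169.0 364.7 50.6 |405| j6=-128.6 op=0.66 F=[ 0.3  0.3 -1. ] pos=[ 0.669  -0.1747  0.2906] yaw=-165.30
```

View pics/w10.png

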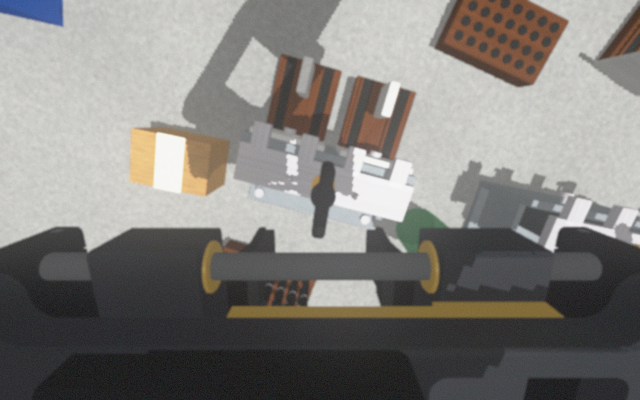

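```bash
python3 -c "
from h import *
plan(.668,-.1741,.189,-174.4)"
```

```text
t=45.65 turn 9.1 then shift 1.0 0.7 101.6 |102| j6=-128.6 op=0.66 F=[ 0.3  0.3 -1. ] pos=[ 0.669  -0.1747  0.2906] yaw=-165.30
```

Request:
servo_tool([
  [0.3, [0, 0, 0], 9.1],
  [0.4, [0, 0, 50], 0],
  [0.4, [0, 0, 50], 0],
  [0.6, [0, 0, 0], 0],
  [0.8, [0, 0, 0], 0],
])

```text
time_s: 46.28
position: [0.6686, -0.1745, 0.189]
tcp_rot: [[-0.995, -0.098, 0.0], [-0.098, 0.995, -0.0], [-0.0, -0.0, -1.0]]
force: [0.9, -0.8, 1.0]
opening: 0.454
```

```bash
python3 st.py
```

```text
t=46.27 pos [ 0.6686 -0.1745  0.189 ] yaw -174.40 F [ 0.9 -0.8  1. ] M [0.04  0.008 0.008] op 0.454 (40 mm) j [ -23.9   37.4   73.6   -0.    69.  -119.5]
```

Request:
servo_tool([
  [1, [0, 0, 0], 0],
  [1, [0, 0, 0], 0],
  [1, [0, 0, 0], 0],
  [1, [0, 0, 0], 0],
])

```text
time_s: 46.78
position: [0.6686, -0.1742, 0.19]
tcp_rot: [[-0.995, -0.098, 0.002], [-0.098, 0.995, -0.0], [-0.002, -0.001, -1.0]]
force: [-1.2, 1.4, 5.0]
opening: 0.134
```

```bash
python3 st.py
```

```text
t=46.77 pos [ 0.6686 -0.1742  0.19  ] yaw -174.40 F [-1.2  1.4  5. ] M [ 0.206  0.082 -0.026] op 0.134 (12 mm) j [ -23.9   37.3   73.6    0.    69.  -119.5]
```

Request:
servo_tool([
  [1, [0, 0, 0], -4],
  [1, [0, 0, 0], -4],
  [1, [0, 0, 0], 0],
])

```text
time_s: 47.15
position: [0.6686, -0.1742, 0.19]
tcp_rot: [[-0.972, -0.234, 0.002], [-0.234, 0.972, 0.0], [-0.002, -0.0, -1.0]]
force: [-0.5, 1.6, 4.7]
opening: 0.137
```

```bash
python3 st.py
```

```text
t=47.15 pos [ 0.6686 -0.1742  0.19  ] yaw -166.47 F [-0.5  1.6  4.7] M [ 0.282  0.155 -0.3  ] op 0.137 (12 mm) j [ -23.9   37.3   73.6    0.1   69.  -127.4]
```

Request:
servo_tool([
  [1, [0, 0, 0], -3],
  [1, [0, 0, 0], -3],
  [1, [0, 0, 0], 0],
])

```text
time_s: 47.52
position: [0.6686, -0.1741, 0.19]
tcp_rot: [[-0.943, -0.333, 0.002], [-0.333, 0.943, 0.0], [-0.002, -0.0, -1.0]]
force: [-1.0, 1.5, 5.2]
opening: 0.135
```

```bash
python3 st.py
```

```text
t=47.52 pos [ 0.6686 -0.1741  0.19  ] yaw -160.53 F [-1.   1.5  5.2] M [ 0.253  0.133 -0.607] op 0.135 (12 mm) j [ -23.9   37.3   73.6    0.1   69.  -133.4]
```

Request:
servo_tool([
  [0.4, [0, 0, 0], 0],
  [0.4, [0, 0, 0], 0],
  [0.4, [0, 0, -50], 0],
  [0.2, [0, 0, -50], 0],
  [0, [0, 0, 0], 0],
])

```text
time_s: 48.15
position: [0.6706, -0.1755, 0.2938]
tcp_rot: [[-0.942, -0.336, 0.009], [-0.336, 0.942, -0.005], [-0.007, -0.008, -1.0]]
force: [0.5, -0.8, -0.5]
opening: 0.621
```

```bash
python3 look.py w11; python3 wing.py w11 .668 -.174; python3 nest.py w11|grep plate; python3 -c "
from h import *
plan(.5,.19,.24,180)"
```

```text
t=48.20 turn 0.0 then shift -1.3 -1.2 -3.1 |4| j6=-133.5 op=0.67 F=[ 0.5 -0.2 -1.2] pos=[ 0.669  -0.1748  0.2907] yaw=-160.39
1280 [ 0.6654 -0.1745  0.207 ] [0.1862 0.2117 0.2135]
top pts 1007 ((667.6696166992188, -173.3215789794922), (64.95120239257812, 12.011408805847168), 5.799038410186768)
[ 0.6662 -0.1738  0.2118] -174.2519439694293
bar 7595 0.13698477319939747
((652.6676635742188, -173.39419555664062), (195.74864196777344, 67.19239044189453), 89.89463806152344) [[618.8915405273438, -271.2065734863281], [686.0838012695312, -271.33013916015625], [686.4437866210938, -75.58181762695312], [619.2515258789062, -75.458251953125]]
plate 402 px 314 73 v 92 c 558.3 -223.8 z 0.0961 LxW 39.9 12.1 longdir -0.1
plate 390 px 396 105 v 123 c 558.0 -121.7 z 0.0955 LxW 40.1 12.2 longdir 0.0
plate 167 px 532 215 v 223 c 619.4 97.1 z 0.1010 LxW 58.5 17.1 longdir -77.0
t=48.20 turn 19.6 then shift 169.0 364.8 50.7 |405| j6=-133.5 op=0.67 F=[ 0.5 -0.2 -1.2] pos=[ 0.669  -0.1748  0.2907] yaw=-160.39
```

Request:
servo_tool([
  [0, [9, 52, 0], 0],
  [0, [9, 52, 0], 0],
  [0, [9, 52, 6], 0],
  [0, [9, 52, 10], 0],
  [0, [9, 52, 10], 0],
])

```text
time_s: 48.82
position: [0.5361, 0.0569, 0.2603]
tcp_rot: [[-0.942, -0.335, -0.004], [-0.335, 0.942, 0.0], [0.004, 0.002, -1.0]]
force: [0.4, 0.1, 0.3]
opening: 0.996
```

Request:
servo_tool([
  [0, [8, 52, 10], 0],
  [0, [8, 52, 10], 0],
  [0, [8, 51, 4], 0],
  [0, [0, 0, 0], 10],
  [0, [0, 0, 0], 10],
])

```text
time_s: 49.45
position: [0.4617, 0.1941, 0.2366]
tcp_rot: [[-1.0, 0.01, -0.004], [0.01, 1.0, -0.001], [0.004, -0.001, -1.0]]
force: [0.3, 0.0, -0.6]
opening: 1.002
```

Request:
servo_tool([
  [0, [0, 0, 0], 10],
  [0, [0, 0, 0], 4.9],
  [0, [0, 0, 0], 0],
])

```text
time_s: 49.82
position: [0.4625, 0.1932, 0.2369]
tcp_rot: [[-0.965, 0.263, -0.004], [0.263, 0.965, -0.001], [0.003, -0.002, -1.0]]
force: [0.2, 0.6, 0.0]
opening: 0.999
```

```bash
python3 look.py w12; python3 nest.py w12
```

```text
t=49.88 turn 0.0 then shift 0.2 -0.1 0.3 |0| j6=-64.9 op=1.00 F=[-0.7 -0.2 -0.3] pos=[0.4628 0.1933 0.2372] yaw=164.79
tab 470 px 320 96 v 116 c 369.1 219.7 z 0.0705 LxW 39.1 11.8 longdir -15.2
tab 498 px 512 171 v 189 c 504.1 408.8 z 0.0700 LxW 39.8 13.7 longdir -3.3
tab 61 px 298 161 v 162 c 429.2 179.2 z 0.0717 LxW 36.7 0.4 longdir 74.6
tab 60 px 342 161 v 162 c 441.5 224.7 z 0.0722 LxW 35.5 0.3 longdir 74.9
tab 156 px 540 223 v 227 c 574.2 433.1 z 0.0686 LxW 31.4 3.3 longdir -88.0
plate 530 px 320 167 v 170 c 437.7 201.0 z 0.0985 LxW 83.3 5.5 longdir 74.9
```

View pics/w12.png

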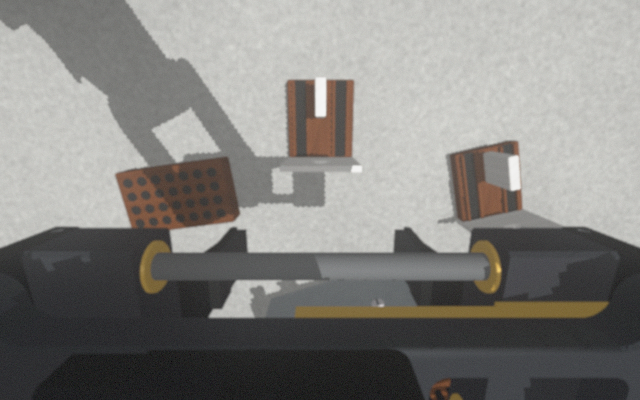

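```bash
python3 -c "
from h import *
plan(.3691,.2197,.039,164.8)"; for u in 0; do python3 - <<'E'
from h import *
for n in ("w1","w2"):
    f=np.load(f"pics/{n}.npz");C=cam("wrist",dict(tcp_rot=f["R"],position=f["p"]))
    for X in ([.5988+.0025,.2222,.105],[.6179-.012,.1187,.105],[.6122-.012,.2225,.105]): print(n,proj(C,X))
E
done
```

```text
t=49.88 turn -0.0 then shift 97.4 0.9 198.2 |221| j6=-64.9 op=1.00 F=[-0.7 -0.2 -0.3] pos=[0.4628 0.1933 0.2372] yaw=164.79
w1 [326.32987132 169.72520796]
w1 [258.45688252 200.47282133]
w1 [326.2353283  168.89337077]
w2 [338.32795272 182.06133469]
w2 [262.33578965 216.54663797]
w2 [338.22570176 181.13981054]
```

```bash
python3 screw.py w2 341 186; echo; python3 screw.py w2 264 218;echo; python3 screw.py w3 372 160;  echo; python3 screw.py w3 290 140
```

```text
x 0.601 n 40 y 0.2172..0.2306 z 0.0985..0.1125
x 0.604 n 25 y 0.2173..0.2303 z 0.1037..0.1111
x 0.607 n 14 y 0.2181..0.2283 z 0.1053..0.1105
x 0.610 n 12 y 0.2216..0.2270 z 0.1038..0.1082
x 0.613 n 22 y 0.2218..0.2394 z 0.0909..0.1121
x 0.616 n 115 y 0.2052..0.2382 z 0.0903..0.1158

x 0.607 n 38 y 0.1143..0.1264 z 0.0977..0.1113
x 0.610 n 26 y 0.1141..0.1265 z 0.1024..0.1116
x 0.613 n 11 y 0.1170..0.1251 z 0.1051..0.1110
x 0.616 n 11 y 0.1176..0.1236 z 0.1048..0.1074
x 0.619 n 10 y 0.1185..0.1306 z 0.1060..0.1157
x 0.622 n 81 y 0.0939..0.1295 z 0.0903..0.1152

x 0.600 n 31 y 0.2167..0.2294 z 0.0993..0.1117
x 0.603 n 31 y 0.2167..0.2292 z 0.1050..0.1116
x 0.606 n 17 y 0.2170..0.2292 z 0.1026..0.1102
x 0.609 n 13 y 0.2212..0.2263 z 0.1043..0.1072
x 0.612 n 28 y 0.2210..0.2430 z 0.0910..0.1140
x 0.615 n 22 y 0.2168..0.2329 z 0.0907..0.1158

x 0.606 n 28 y 0.1142..0.1266 z 0.1014..0.1120
x 0.609 n 34 y 0.1131..0.1265 z 0.1028..0.1113
x 0.612 n 15 y 0.1156..0.1230 z 0.1045..0.1109
x 0.615 n 14 y 0.1173..0.1227 z 0.1049..0.1076
x 0.618 n 16 y 0.1178..0.1342 z 0.0940..0.1075
x 0.621 n 48 y 0.1057..0.1350 z 0.0912..0.1155
```

Request:
servo_tool([
  [0.2, [49, 0.5, 0], 0],
  [0.4, [48.5, 0.5, 40], 0],
  [0.5, [0, 0, 50], 0],
  [0.5, [0, 0, 20], 0],
  [0.5, [0, 0, 0], 0],
])

```text
time_s: 50.5
position: [0.3688, 0.2197, 0.1273]
tcp_rot: [[-0.965, 0.263, -0.005], [0.263, 0.965, -0.001], [0.004, -0.003, -1.0]]
force: [0.3, -0.8, 0.5]
opening: 0.541
```

```bash
python3 -c "
from h import *
plan(.3691,.2197,.039,164.8)"
```

```text
t=50.50 turn -0.0 then shift -0.3 0.1 88.3 |88| j6=-59.0 op=0.54 F=[ 0.3 -0.8  0.5] pos=[0.3688 0.2197 0.1273] yaw=164.77
```

Request:
servo_tool([
  [0.5, [0, 0, 45], 0],
  [0.5, [0, 0, 43], 0],
  [0.5, [0, 0, 0], 0],
  [1, [0, 0, 0], 0],
  [1, [0, 0, 0], 0],
])

```text
time_s: 51.12
position: [0.3717, 0.2206, 0.0427]
tcp_rot: [[-0.965, 0.264, 0.004], [0.264, 0.965, 0.001], [-0.004, 0.002, -1.0]]
force: [-0.4, 0.3, -0.3]
opening: 0.356
```

Request:
servo_tool([
  [1, [0, 0, 0], 0],
  [1, [0, 0, 0], 0],
  [1, [0, 0, 0], 0],
  [1, [0, 0, 0], 0],
])

```text
time_s: 51.62
position: [0.3705, 0.2201, 0.0417]
tcp_rot: [[-0.964, 0.265, 0.001], [0.265, 0.964, 0.0], [-0.001, 0.0, -1.0]]
force: [-0.9, -1.1, 8.5]
opening: 0.137
```

```bash
python3 st.py
```

```text
t=51.62 pos [0.3705 0.2201 0.0417] yaw 164.66 F [-0.9 -1.1  8.5] M [-0.306  0.109 -0.154] op 0.137 (12 mm) j [ 15.8  36.1 117.8  -0.   26.  -58.9]
```

Request:
servo_tool([
  [1, [0, 0, -25], 0],
  [1, [0, 0, -24], 0],
  [1, [0, 0, 0], -9],
  [1, [0, 0, 0], -9.4],
  [1, [0, 0, 0], 0],
])

```text
time_s: 52.25
position: [0.3699, 0.2201, 0.0898]
tcp_rot: [[-0.999, -0.052, -0.001], [-0.052, 0.999, -0.0], [0.001, -0.0, -1.0]]
force: [0.6, -0.5, -2.1]
opening: 0.134
```

```bash
python3 st.py; python3 -c "
from h import *
plan(.51,.1143,.088,183.1)"
```

```text
t=52.25 pos [0.3699 0.2201 0.0898] yaw -177.01 F [ 0.6 -0.5 -2.1] M [0.024 0.07  0.017] op 0.134 (12 mm) j [ 15.8  29.9 116.3   0.   33.9 -77.2]
t=52.25 turn -0.1 then shift -134.1 -113.2 1.8 |176| j6=-77.2 op=0.13 F=[ 0.6 -0.5 -2.1] pos=[0.3699 0.2201 0.0898] yaw=-177.01
```

Request:
servo_tool([
  [1, [-33, -38, 0], 0],
  [1, [-33, -38, 0], 0],
  [1, [-34, -37.2, 2], 0],
  [1, [-34, 0, 0], 0],
  [1, [0, 0, 0], 0],
])

```text
time_s: 52.88
position: [0.514, 0.1135, 0.0878]
tcp_rot: [[-0.999, -0.049, 0.005], [-0.049, 0.999, 0.0], [-0.005, -0.0, -1.0]]
force: [-0.7, -0.1, -2.4]
opening: 0.132
```

```bash
python3 st.py; python3 -c "
from h import *
plan(.5475,.1164,.0827,183.1)
im,d=bot.capture('scene');cv2.imwrite('pics/scene_cc.png',cv2.resize(im[120:280,260:460],None,fx=4,fy=4,interpolation=2))"
```

```text
t=52.88 pos [0.514  0.1135 0.0878] yaw -177.17 F [-0.7 -0.1 -2.4] M [-0.024  0.103  0.041] op 0.132 (12 mm) j [  0.3  34.4 103.    0.   42.2 -92.6]
t=52.88 turn -0.3 then shift -33.6 1.1 5.1 |34| j6=-92.6 op=0.13 F=[-0.7 -0.1 -2.4] pos=[0.514  0.1135 0.0878] yaw=-177.17
```

View pics/scene_cc.png

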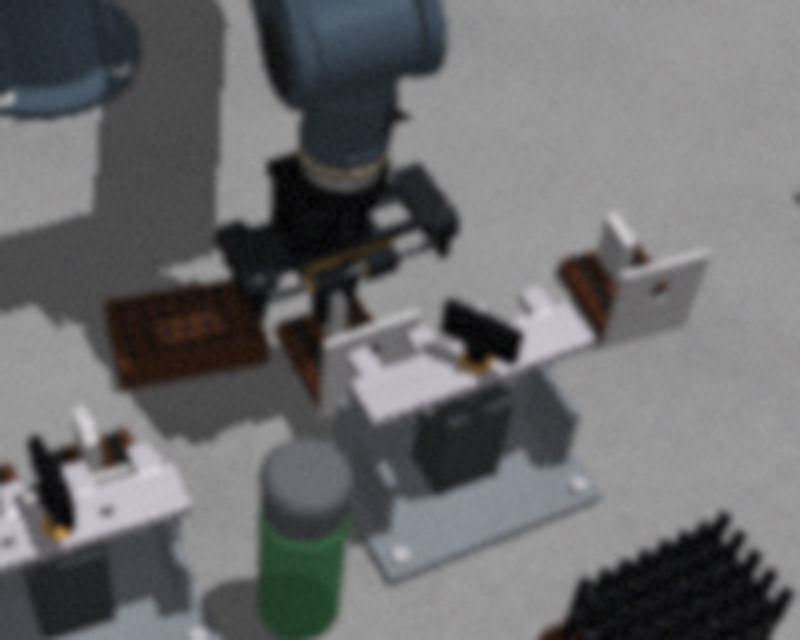

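Request:
servo_tool([
  [1, [0, 0.8, 5], -0.2],
  [1, [0, 0, 0], 0],
  [1, [-10, 0, 0], 0],
  [1, [-10, 0, 0], 0],
  [1, [0, 0, 0], 0],
])

```text
time_s: 53.55
position: [0.5321, 0.1164, 0.0831]
tcp_rot: [[-0.998, -0.058, 0.003], [-0.058, 0.998, -0.0], [-0.003, -0.0, -1.0]]
force: [0.3, -0.0, -2.9]
opening: 0.135
```

```bash
python3 st.py; python3 -c "
from h import *
plan(.5475,.1164,.0827,183.1)"
```

```text
t=53.55 pos [0.5321 0.1164 0.0831] yaw -176.70 F [ 0.3 -0.  -2.9] M [0.038 0.083 0.003] op 0.135 (12 mm) j [  0.6  35.9 100.5  -0.   43.5 -92.7]
t=53.55 turn 0.2 then shift -15.3 -0.8 0.4 |15| j6=-92.7 op=0.14 F=[ 0.3 -0.  -2.9] pos=[0.5321 0.1164 0.0831] yaw=-176.70
```

Request:
servo_tool([
  [1, [0, -0.8, 0], 0.2],
  [1, [-5, 0, 0], 0],
  [1, [-5, 0, 0], 0],
  [1, [-4, 0, 0], 0],
  [1, [0, 0, 0], 0],
])

```text
time_s: 54.18
position: [0.5448, 0.1163, 0.0828]
tcp_rot: [[-0.999, -0.054, 0.001], [-0.054, 0.999, 0.0], [-0.001, -0.0, -1.0]]
force: [-0.6, 0.8, -3.5]
opening: 0.136
```

```bash
python3 st.py; python3 -c "
from h import *
plan(.5475,.1164,.0827,183.1)"
```

```text
t=54.17 pos [0.5448 0.1163 0.0828] yaw -176.90 F [-0.6  0.8 -3.5] M [0.029 0.076 0.003] op 0.136 (12 mm) j [  0.6  36.6  98.6   0.   44.8 -92.5]
t=54.17 turn -0.0 then shift -2.7 -0.0 0.1 |3| j6=-92.5 op=0.14 F=[-0.6  0.8 -3.5] pos=[0.5448 0.1163 0.0828] yaw=-176.90
```

Request:
servo_tool([
  [1, [-2.5, 0, 0], 0],
  [1, [0, 0, 0], 0],
  [1, [0, 0, 4], 0],
  [1, [0, 0, 4], 0],
  [1, [0, 0, 4], 0],
])

```text
time_s: 54.8
position: [0.5465, 0.1164, 0.0704]
tcp_rot: [[-0.999, -0.054, -0.0], [-0.054, 0.999, -0.0], [0.0, -0.0, -1.0]]
force: [0.5, 1.0, -2.2]
opening: 0.133
```

```bash
python3 st.py
```

```text
t=54.80 pos [0.5465 0.1164 0.0704] yaw -176.90 F [ 0.5  1.  -2.2] M [-0.04   0.114 -0.05 ] op 0.133 (12 mm) j [  0.6  37.9  98.6  -0.   43.5 -92.5]
```

Request:
servo_tool([
  [1, [0, 0, 2], 0],
  [1, [0, 0, 2], 0],
  [1, [0, 0, 0], 0],
])

```text
time_s: 55.18
position: [0.5471, 0.1163, 0.0672]
tcp_rot: [[-0.999, -0.054, 0.001], [-0.054, 0.999, -0.0], [-0.001, -0.0, -1.0]]
force: [-1.4, -1.6, 1.6]
opening: 0.131
```

```bash
python3 st.py
```

```text
t=55.17 pos [0.5471 0.1163 0.0672] yaw -176.91 F [-1.4 -1.6  1.6] M [-0.108 -0.03  -0.039] op 0.131 (11 mm) j [  0.6  38.2  98.7  -0.   43.1 -92.5]
```

Request:
servo_tool([
  [0.4, [0, 0, 0], 0],
  [0.4, [0, 0, 0], 0],
  [0.4, [0, 0, -50], 0],
  [0.2, [0, 0, -50], 0],
  [0, [0, 0, -50], 0],
])

```text
time_s: 55.8
position: [0.5465, 0.1165, 0.2182]
tcp_rot: [[-0.999, -0.054, -0.0], [-0.054, 0.999, 0.0], [0.0, 0.0, -1.0]]
force: [0.5, 0.7, 0.6]
opening: 0.617
```

```bash
python3 look.py w13; python3 nest.py w13; python3 -c "
from h import *
plan(.595,.405,.23,178)"
```

```text
t=55.85 turn 0.0 then shift 4.2 -0.0 7.0 |8| j6=-92.5 op=0.67 F=[ 0.9 -0.8  3.6] pos=[0.5507 0.1168 0.2251] yaw=-176.87
tab 658 px 595 164 v 183 c 504.1 408.5 z 0.0698 LxW 39.6 14.5 longdir -2.7
tab 498 px 8 183 v 203 c 558.2 -217.9 z 0.0692 LxW 40.0 8.4 longdir 8.1
tab 368 px 104 187 v 207 c 557.5 -116.1 z 0.0690 LxW 40.5 10.1 longdir 11.7
tab 129 px 547 225 v 230 c 572.2 378.8 z 0.0691 LxW 31.8 5.9 longdir -81.6
tab 75 px 602 228 v 231 c 574.1 436.1 z 0.0697 LxW 26.8 1.0 longdir 88.3
plate 599 px 82 192 v 212 c 557.9 -120.5 z 0.0954 LxW 39.6 13.2 longdir 0.7
plate 470 px 320 191 v 212 c 544.5 117.1 z 0.0948 LxW 40.0 12.0 longdir 3.4
t=55.85 turn 5.1 then shift -34.2 289.6 -4.9 |292| j6=-92.5 op=0.67 F=[ 0.9 -0.8  3.6] pos=[0.5507 0.1168 0.2251] yaw=-176.87
```

View pics/w13.png

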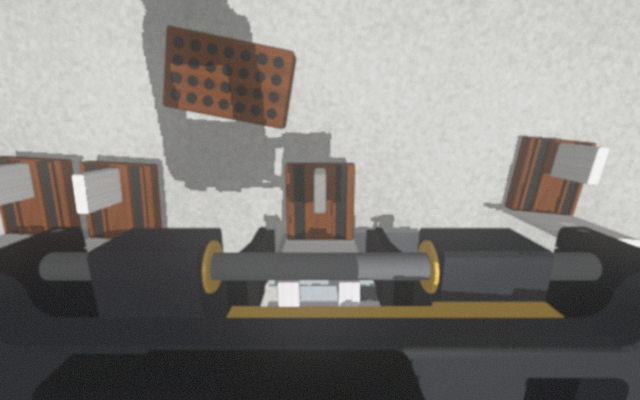

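```bash
python3 -c "
from h import *
plan(.5043,.4085,.12,177.8)"
```

```text
t=55.85 turn 5.3 then shift 57.6 289.8 105.1 |314| j6=-92.5 op=0.67 F=[ 0.9 -0.8  3.6] pos=[0.5507 0.1168 0.2251] yaw=-176.87
```

Request:
servo_tool([
  [0.2, [0, 0, 0], 5.3],
  [0.2, [11, 58, 0], 0],
  [0.4, [11, 58, 10], 0],
  [0.4, [11, 58, 10], 0],
  [0.4, [11, 58, 10], 0],
])

```text
time_s: 56.48
position: [0.5113, 0.3517, 0.1863]
tcp_rot: [[-0.999, 0.039, 0.0], [0.039, 0.999, 0.0], [-0.0, 0.0, -1.0]]
force: [1.3, -0.4, 0.1]
opening: 0.618
```

Request:
servo_tool([
  [0.5, [11, 58, 10], 0],
  [0.5, [0, 0, 40], 0],
  [0.5, [0, 0, 0], 0],
  [0.5, [0, 0, 0], 0],
])

```text
time_s: 56.98
position: [0.5034, 0.408, 0.1374]
tcp_rot: [[-0.999, 0.039, 0.001], [0.039, 0.999, 0.0], [-0.001, 0.0, -1.0]]
force: [-0.3, -0.2, -0.6]
opening: 0.501
```

```bash
python3 -c "
from h import *
plan(.5043,.4085,.039,177.8)"
```

```text
t=56.98 turn -0.0 then shift -0.8 0.5 98.4 |98| j6=-58.6 op=0.50 F=[-0.3 -0.2 -0.6] pos=[0.5034 0.408  0.1374] yaw=177.76
```

Request:
servo_tool([
  [0.5, [-0.8, 0.5, 50], 0],
  [0.5, [0, 0, 48], 0],
  [0.5, [0, 0, 0], 0],
  [1, [0, 0, 0], 0],
  [1, [0, 0, 0], 0],
])

```text
time_s: 57.6
position: [0.5058, 0.4097, 0.0419]
tcp_rot: [[-0.999, 0.039, 0.005], [0.039, 0.999, 0.003], [-0.005, 0.003, -1.0]]
force: [-0.3, 0.4, -0.3]
opening: 0.356
```

Request:
servo_tool([
  [1, [0, 0, 0], 0],
  [1, [0, 0, 0], 0],
  [1, [0, 0, 0], 0],
  [1, [0, 0, 0], 0],
])

```text
time_s: 58.1
position: [0.5042, 0.409, 0.04]
tcp_rot: [[-0.999, 0.038, 0.001], [0.038, 0.999, 0.0], [-0.001, 0.0, -1.0]]
force: [-0.5, -1.2, 6.1]
opening: 0.133
```

```bash
python3 st.py
```

```text
t=58.10 pos [0.5042 0.409  0.04  ] yaw 177.82 F [-0.5 -1.2  6.1] M [-0.196  0.111  0.016] op 0.133 (12 mm) j [ 29.2  45.3  85.6  -0.   49.1 -58.6]
```

Request:
servo_tool([
  [1, [0, 0, -25], 0],
  [1, [0, 0, -23], 0],
  [1, [0, 0, 0], -5.3],
  [1, [0, 0, 0], 0],
])

```text
time_s: 58.6
position: [0.5031, 0.4086, 0.0865]
tcp_rot: [[-0.999, -0.053, -0.001], [-0.053, 0.999, -0.0], [0.001, -0.0, -1.0]]
force: [-0.5, -0.3, -3.1]
opening: 0.136
```

```bash
python3 st.py; python3 -c "
from h import *
plan(.503,.2177,.086,183.1)"
```

```text
t=58.60 pos [0.5031 0.4086 0.0865] yaw -176.95 F [-0.5 -0.3 -3.1] M [ 0.065  0.078 -0.062] op 0.136 (12 mm) j [ 29.2  41.5  84.6   0.   54.  -63.8]
t=58.60 turn -0.1 then shift 10.4 -190.6 0.5 |191| j6=-63.8 op=0.14 F=[-0.5 -0.3 -3.1] pos=[0.5031 0.4086 0.0865] yaw=-176.95
```

Request:
servo_tool([
  [1, [3, -48, 0], 0],
  [1, [3, -48, 0], 0],
  [1, [3, -48, 0], 0],
  [1, [1.4, -46.6, 0], 0],
  [1, [0, 0, 0], 0],
])

```text
time_s: 59.22
position: [0.5028, 0.215, 0.086]
tcp_rot: [[-0.999, -0.048, -0.003], [-0.048, 0.999, -0.001], [0.003, -0.001, -1.0]]
force: [0.1, 0.1, -2.1]
opening: 0.139
```

Request:
servo_tool([
  [1, [0, 0, 5], 0],
  [1, [0, 0, 0], 0],
])

```text
time_s: 59.48
position: [0.5031, 0.2189, 0.0811]
tcp_rot: [[-0.998, -0.055, -0.001], [-0.055, 0.998, 0.0], [0.001, 0.0, -1.0]]
force: [-1.1, -0.2, -2.6]
opening: 0.135
```

```bash
python3 st.py; python3 -c "
from h import *
plan(.5409,.2198,.081,183.1)
im,d=bot.capture('scene');cv2.imwrite('pics/scene_dc.png',cv2.resize(im[120:280,260:460],None,fx=4,fy=4,interpolation=2))"
```

```text
t=59.48 pos [0.5031 0.2189 0.0811] yaw -176.85 F [-1.1 -0.2 -2.6] M [-0.018  0.047  0.023] op 0.135 (12 mm) j [ 11.8  36.3  99.8   0.   44.  -81.3]
t=59.48 turn 0.1 then shift -37.8 -1.2 0.1 |38| j6=-81.3 op=0.14 F=[-1.1 -0.2 -2.6] pos=[0.5031 0.2189 0.0811] yaw=-176.85
```

View pics/scene_dc.png

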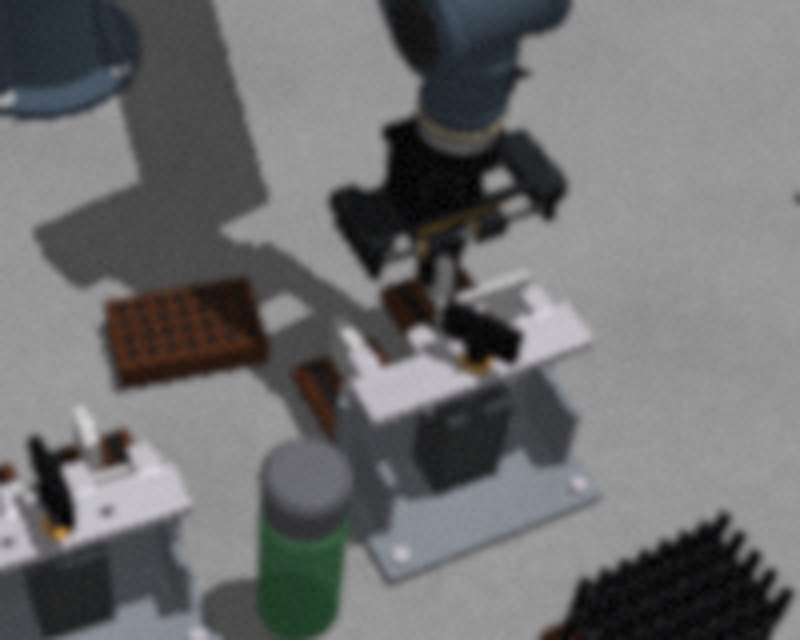

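Request:
servo_tool([
  [1, [0, -0.8, 0], 0.1],
  [1, [-12, 0, 0], 0],
  [1, [-12, 0, 0], 0],
  [1, [-7, 0, 0], 0],
  [1, [0, 0, 0], 0],
])

```text
time_s: 60.15
position: [0.5357, 0.2187, 0.0818]
tcp_rot: [[-0.999, -0.052, 0.001], [-0.052, 0.999, 0.0], [-0.001, 0.0, -1.0]]
force: [-1.0, -0.0, -2.4]
opening: 0.135
```

```bash
python3 st.py; python3 -c "
from h import *
plan(.5409,.2198,.081,183.1)"
```

```text
t=60.15 pos [0.5357 0.2187 0.0818] yaw -177.02 F [-1.  -0.  -2.4] M [0.014 0.077 0.06 ] op 0.135 (12 mm) j [ 11.1  37.8  95.4  -0.   46.7 -81.8]
t=60.15 turn -0.1 then shift -5.3 0.8 0.8 |5| j6=-81.8 op=0.13 F=[-1.  -0.  -2.4] pos=[0.5357 0.2187 0.0818] yaw=-177.02
```

Request:
servo_tool([
  [1, [-4, 0.6, 0], -0.1],
  [1, [-1, 0, 0], 0],
  [1, [0, 0, 4], 0],
  [1, [0, 0, 4], 0],
  [1, [0, 0, 4], 0],
])

```text
time_s: 60.78
position: [0.5393, 0.2195, 0.0693]
tcp_rot: [[-0.999, -0.054, -0.001], [-0.054, 0.999, -0.0], [0.001, -0.0, -1.0]]
force: [-0.3, 0.4, -1.7]
opening: 0.138
```

```bash
python3 st.py
```

```text
t=60.77 pos [0.5393 0.2195 0.0693] yaw -176.90 F [-0.3  0.4 -1.7] M [0.038 0.055 0.042] op 0.138 (12 mm) j [ 11.2  39.2  95.2  -0.   45.7 -81.9]
```

Request:
servo_tool([
  [1, [0, 0, 2], 0],
  [1, [0, 0, 1], 0],
  [1, [0, 0, 0], 0],
])

```text
time_s: 61.15
position: [0.5395, 0.2196, 0.0669]
tcp_rot: [[-0.999, -0.054, -0.0], [-0.054, 0.999, -0.0], [0.0, -0.0, -1.0]]
force: [-0.8, -0.3, -1.9]
opening: 0.135
```

```bash
python3 st.py
```

```text
t=61.15 pos [0.5395 0.2196 0.0669] yaw -176.90 F [-0.8 -0.3 -1.9] M [ 0.003  0.087 -0.004] op 0.135 (12 mm) j [ 11.2  39.4  95.2  -0.   45.4 -81.9]
```

Not bearing yet; lower a little further.

Request:
servo_tool([
  [1, [0, 0, 1], 0],
  [1, [0, 0, 1], 0],
  [1, [0, 0, 0], 0],
])

```text
time_s: 61.52
position: [0.5402, 0.2196, 0.0653]
tcp_rot: [[-0.999, -0.054, 0.002], [-0.054, 0.999, 0.0], [-0.002, 0.0, -1.0]]
force: [-1.4, -0.4, 3.9]
opening: 0.135
```

```bash
python3 st.py
```

```text
t=61.52 pos [0.5402 0.2196 0.0653] yaw -176.90 F [-1.4 -0.4  3.9] M [-0.081 -0.135 -0.001] op 0.135 (12 mm) j [ 11.2  39.5  95.2  -0.   45.1 -81.9]
```

Request:
servo_tool([
  [0.4, [0, 0, 0], 0],
  [0.4, [0, 0, 0], 0],
  [0.4, [0, 0, -55], 0],
  [0.2, [0, 0, -55], 0],
  [0.2, [0, 0, -55], 0],
])

```text
time_s: 62.15
position: [0.5393, 0.2196, 0.231]
tcp_rot: [[-0.999, -0.054, -0.001], [-0.054, 0.999, -0.0], [0.001, -0.0, -1.0]]
force: [0.1, -0.4, -0.6]
opening: 0.617
```

Request:
servo_tool([
  [0.2, [0, 0, -50], 0],
  [0.2, [0, 0, 0], -10],
  [0.2, [0, 0, 0], -10],
  [0.2, [0, 0, 0], -10],
  [0.4, [0, 0, 0], -2.8],
])

```text
time_s: 62.78
position: [0.5393, 0.2196, 0.2795]
tcp_rot: [[-0.809, -0.588, -0.001], [-0.588, 0.809, -0.0], [0.001, 0.0, -1.0]]
force: [0.0, 0.2, 0.1]
opening: 0.747
```

```bash
python3 look.py w14; python3 nest.py w14; python3 -c "
from h import *
plan(.6530,.1732,.187,-143.9)"
```

```text
t=62.83 turn 0.0 then shift 0.0 0.1 -0.0 |0| j6=-114.9 op=0.71 F=[-0.1  0.2  0.1] pos=[0.5393 0.2196 0.2795] yaw=-143.94
tab 397 px 69 18 v 36 c 557.3 -115.5 z 0.0691 LxW 40.3 10.0 longdir 10.6
tab 490 px 49 78 v 108 c 628.4 -116.3 z 0.0689 LxW 95.1 15.6 longdir 80.0
tab 355 px 52 125 v 143 c 678.3 -84.8 z 0.0696 LxW 52.8 3.9 longdir 0.1
tab 64 px 254 135 v 150 c 543.3 122.2 z 0.0697 LxW 39.7 8.9 longdir 16.4
tab 270 px 229 185 v 211 c 614.6 130.5 z 0.0690 LxW 103.4 8.1 longdir 88.1
tab 381 px 117 187 v 216 c 707.3 11.0 z 0.0694 LxW 66.2 28.1 longdir 55.5
tab 161 px 285 218 v 231 c 609.4 215.9 z 0.0690 LxW 67.5 1.4 longdir -86.9
plate 483 px 43 12 v 28 c 560.9 -120.9 z 0.0954 LxW 34.8 14.3 longdir -2.1
plate 493 px 41 85 v 107 c 627.8 -97.0 z 0.0996 LxW 60.6 14.0 longdir 70.1
plate 383 px 245 134 v 151 c 544.3 116.9 z 0.0946 LxW 39.8 12.3 longdir 3.0
plate 128 px 196 173 v 182 c 614.4 96.0 z 0.0988 LxW 35.0 2.5 longdir -83.9
plate 333 px 320 182 v 198 c 539.6 220.1 z 0.0956 LxW 40.0 11.9 longdir 2.7
plate 532 px 101 192 v 223 c 706.9 11.7 z 0.0983 LxW 66.0 28.0 longdir 55.1
plate 212 px 240 202 v 218 c 613.5 154.4 z 0.0990 LxW 56.4 8.9 longdir 79.0
plate 117 px 272 219 v 229 c 609.8 200.0 z 0.0988 LxW 35.6 1.4 longdir -87.1
t=62.83 turn -0.0 then shift -64.5 -104.4 92.5 |154| j6=-114.9 op=0.71 F=[-0.1  0.2  0.1] pos=[0.5393 0.2196 0.2795] yaw=-143.94
```

View pics/w14.png

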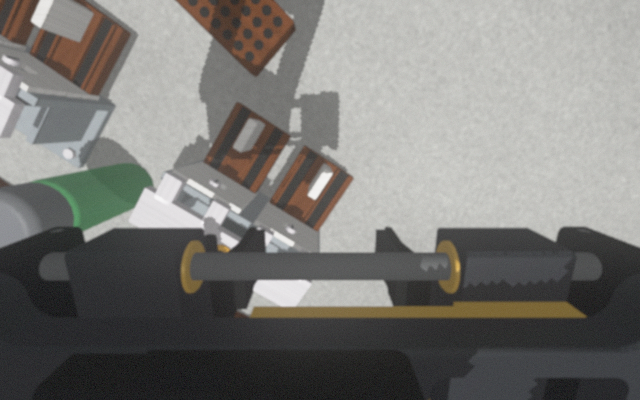

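Both left nests are home at matching heights. Now onto the left wing.

Request:
servo_tool([
  [0.4, [-32, -52, 0], 0],
  [0.4, [-32.5, -52.4, 0], 0],
  [0.4, [0, 0, 20], 0],
  [0.4, [0, 0, 25], 0],
  [0.4, [0, 0, 0], 0],
])

```text
time_s: 63.45
position: [0.6513, 0.1725, 0.2319]
tcp_rot: [[-0.811, -0.586, -0.006], [-0.586, 0.811, -0.001], [0.006, 0.003, -1.0]]
force: [0.1, 0.3, -0.2]
opening: 0.603
```

```bash
python3 -c "
from h import *
plan(.6530,.1730,.186,-143.9)"
```

```text
t=63.45 turn -0.2 then shift -1.7 -0.6 45.9 |46| j6=-120.5 op=0.60 F=[ 0.1  0.3 -0.2] pos=[0.6513 0.1725 0.2319] yaw=-144.15
```

Request:
servo_tool([
  [0.4, [0, 0, 46], -0.2],
  [0.4, [0, 0, 0], 0],
  [1, [0, 0, 0], 0],
  [1, [0, 0, 0], 0],
  [1, [0, 0, 0], 0],
])

```text
time_s: 64.08
position: [0.6539, 0.173, 0.1905]
tcp_rot: [[-0.808, -0.589, 0.003], [-0.589, 0.808, 0.0], [-0.002, -0.001, -1.0]]
force: [-0.3, 0.8, 0.4]
opening: 0.345
```

Request:
servo_tool([
  [1, [0, 0, 0], 0],
  [1, [0, 0, 0], 0],
  [1, [0, 0, 0], 0],
  [1, [0, 0, 0], 8],
  [1, [0, 0, 0], 10],
])

```text
time_s: 64.7
position: [0.6531, 0.173, 0.1892]
tcp_rot: [[-0.952, -0.306, 0.0], [-0.306, 0.952, 0.0], [-0.0, 0.0, -1.0]]
force: [-1.7, 0.7, 2.9]
opening: 0.136
```

```bash
python3 st.py
```

```text
t=64.70 pos [0.6531 0.173  0.1892] yaw -162.19 F [-1.7  0.7  2.9] M [0.115 0.12  0.054] op 0.136 (12 mm) j [   5.4   36.2   76.1    0.    67.7 -102.4]
```

Request:
servo_tool([
  [1, [0, 0, 0], 10.4],
  [1, [0, 0, 0], 10.4],
  [1, [0, 0, 0], 10.4],
  [1, [0, 0, 0], 10.4],
  [1, [0, 0, 0], 10.4],
])

```text
time_s: 65.32
position: [0.6531, 0.173, 0.1891]
tcp_rot: [[-0.827, 0.562, 0.0], [0.562, 0.827, 0.0], [-0.0, 0.0, -1.0]]
force: [-0.7, -0.0, 1.6]
opening: 0.137
```

Request:
servo_tool([
  [1, [0, 0, 0], 10.4],
  [1, [0, 0, 0], 10.4],
  [1, [0, 0, 0], 10.4],
  [1, [0, 0, 0], 10.4],
  [1, [0, 0, 0], 10.4],
])

```text
time_s: 65.95
position: [0.6531, 0.173, 0.1891]
tcp_rot: [[-0.066, 0.998, 0.0], [0.998, 0.066, 0.0], [0.0, 0.0, -1.0]]
force: [-1.1, 0.9, 1.0]
opening: 0.135
```

Request:
servo_tool([
  [1, [0, 0, 0], 10.4],
  [1, [0, 0, 0], 10.4],
  [1, [0, 0, 0], 10.4],
  [1, [0, 0, 0], 10.4],
  [1, [0, 0, 0], 10.4],
])

```text
time_s: 66.58
position: [0.6531, 0.173, 0.1892]
tcp_rot: [[0.746, 0.666, 0.0], [0.666, -0.746, 0.0], [0.0, 0.0, -1.0]]
force: [0.3, 0.5, 1.6]
opening: 0.136
```

Request:
servo_tool([
  [1, [0, 0, 0], 10.4],
  [1, [0, 0, 0], 10.4],
  [1, [0, 0, 0], 10.4],
  [1, [0, 0, 0], 8],
  [1, [0, 0, 0], 3],
])

```text
time_s: 67.2
position: [0.6531, 0.173, 0.1891]
tcp_rot: [[1.0, -0.004, 0.0], [-0.004, -1.0, 0.0], [0.0, -0.0, -1.0]]
force: [-0.3, 0.8, 2.3]
opening: 0.13
```

```bash
python3 st.py
```

```text
t=67.20 pos [0.6531 0.173  0.1891] yaw -0.21 F [-0.3  0.8  2.3] M [0.021 0.282 0.16 ] op 0.130 (11 mm) j [ 5.4 36.2 76.1  0.  67.7 95.6]
```

Request:
servo_tool([
  [1, [0, 0, 0], 4],
  [1, [0, 0, 0], 4],
  [1, [0, 0, 0], 3],
  [1, [0, 0, 0], 3],
  [1, [0, 0, 0], 0],
])

```text
time_s: 67.82
position: [0.6531, 0.173, 0.1891]
tcp_rot: [[0.97, -0.242, 0.0], [-0.242, -0.97, -0.0], [0.0, 0.0, -1.0]]
force: [-0.9, -0.2, 2.8]
opening: 0.136
```

```bash
python3 st.py
```

```text
t=67.83 pos [0.6531 0.173  0.1891] yaw -14.01 F [-0.9 -0.2  2.8] M [0.059 0.279 0.304] op 0.136 (12 mm) j [  5.4  36.2  76.1  -0.   67.7 109.4]
```

Request:
servo_tool([
  [1, [0, 0, 0], 3],
  [1, [0, 0, 0], 2],
  [1, [0, 0, 0], 0],
])

```text
time_s: 68.2
position: [0.6531, 0.1729, 0.1891]
tcp_rot: [[0.945, -0.326, 0.0], [-0.326, -0.945, -0.0], [0.0, -0.0, -1.0]]
force: [-1.1, 0.7, 3.4]
opening: 0.136
```

```bash
python3 st.py
```

```text
t=68.20 pos [0.6531 0.1729 0.1891] yaw -19.03 F [-1.1  0.7  3.4] M [0.029 0.382 0.504] op 0.136 (12 mm) j [  5.4  36.2  76.1  -0.   67.7 114.4]
```

Request:
servo_tool([
  [0.4, [0, 0, 0], 0],
  [0.4, [0, 0, 0], 0],
  [0.4, [0, 0, -50], 0],
  [0.2, [0, 0, -50], 0],
  [0, [0, 0, 0], 0],
])

```text
time_s: 68.82
position: [0.656, 0.173, 0.294]
tcp_rot: [[0.945, -0.328, 0.011], [-0.328, -0.945, 0.001], [0.01, -0.005, -1.0]]
force: [0.0, 0.8, 0.1]
opening: 0.618
```

```bash
python3 look.py w15; python3 wing.py w15 .653 .173; python3 nest.py w15|grep plate
```

```text
t=68.88 turn 0.0 then shift 1.7 -0.8 -3.1 |4| j6=114.5 op=0.67 F=[ 0.4  0.1 -0.3] pos=[0.6542 0.1728 0.2909] yaw=-19.13
1235 [0.6565 0.1721 0.2073] [0.1864 0.2118 0.2135]
top pts 984 ((654.2711181640625, 173.12367248535156), (12.071354866027832, 65.34950256347656), 81.36473083496094)
[0.6557 0.1727 0.2119] 171.39407540116326
bar 6733 0.13702599202608315
((638.4404907226562, 172.21719360351562), (67.21743774414062, 196.1199188232422), 3.1509969234466553) [[599.492431640625, 268.2815246582031], [610.272705078125, 72.45809936523438], [677.3885498046875, 76.15286254882812], [666.6082763671875, 271.9762878417969]]
plate 96 px 149 7 v 14 c 899.2 286.4 z 0.0987 LxW 10.8 5.8 longdir -52.0
plate 72 px 186 8 v 15 c 884.5 248.3 z 0.0989 LxW 10.1 4.0 longdir -48.8
plate 93 px 134 15 v 22 c 897.8 303.5 z 0.0992 LxW 10.8 5.3 longdir -38.4
plate 84 px 172 16 v 22 c 882.8 266.8 z 0.0991 LxW 10.9 5.3 longdir -56.6
plate 60 px 209 18 v 23 c 868.3 229.6 z 0.0996 LxW 10.6 4.7 longdir -62.3
plate 91 px 158 24 v 30 c 881.5 284.0 z 0.0986 LxW 10.6 4.8 longdir -42.7
plate 70 px 195 25 v 31 c 866.9 247.2 z 0
[... 451 characters left out ...]
xW 10.6 4.5 longdir -44.7
plate 142 px 591 60 v 71 c 690.9 -172.1 z 0.0976 LxW 58.8 7.3 longdir -82.9
plate 75 px 176 56 v 61 c 845.7 280.5 z 0.0983 LxW 10.7 5.2 longdir -44.6
plate 258 px 422 85 v 108 c 723.5 19.5 z 0.0982 LxW 65.7 25.6 longdir 5.4
plate 77 px 162 64 v 69 c 844.1 298.1 z 0.0978 LxW 10.8 5.3 longdir -38.4
plate 63 px 197 65 v 70 c 829.6 261.1 z 0.0984 LxW 10.8 4.8 longdir -49.1
plate 67 px 184 72 v 77 c 828.5 278.6 z 0.0987 LxW 10.8 5.2 longdir -36.4
plate 71 px 171 79 v 84 c 826.3 296.0 z 0.0979 LxW 10.5 5.2 longdir -34.8
plate 156 px 527 127 v 137 c 642.7 -82.8 z 0.0976 LxW 24.7 18.2 longdir -45.6
plate 400 px 570 178 v 194 c 559.3 -122.0 z 0.0954 LxW 40.3 13.8 longdir 1.0
```

View pics/w15.png

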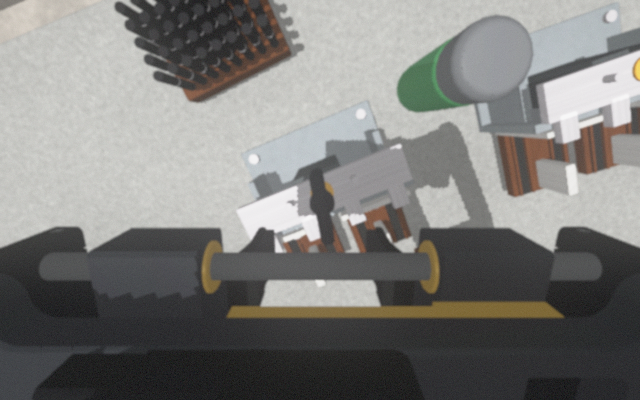

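Request:
servo_tool([
  [0, [-30, 0, -50], 0],
  [0, [-50, 0, -20], 0],
  [0, [-50, 0, 0], 0],
  [0, [-50, 0, 0], 0],
  [0, [0, 0, 0], 0],
])

```text
time_s: 69.5
position: [0.4784, 0.2324, 0.3571]
tcp_rot: [[0.946, -0.325, -0.006], [-0.325, -0.946, -0.001], [-0.005, 0.003, -1.0]]
force: [-0.1, 0.6, -0.3]
opening: 0.994
```

```bash
python3 st.py; python3 - <<'E'
from h import *
np.set_printoptions(precision=4,suppress=True)
for n in("top","scene"):
    im,d=bot.capture(n);cv2.imwrite(f"pics/{n}_z.png",im);C=cam(n);W=cloud(C,d)
    for th in("board","flask","carton"):
        for r in bot.find_in(n,th)[:1]:
            b=np.array(r["bbox"]);c=[(b[0]+b[2])/2,(b[1]+b[3])/2]
            print(n,th,round(r["p"],2),b.round(),W[int(c[1]),int(c[0])])
a=cv2.imread("pics/top_z.png")[70:270,150:450];b=cv2.imread("pics/scene_z.png")[130:330,150:450]
cv2.imwrite("pics/final.png",np.vstack([cv2.resize(x,(750,300+0*0)) if 0 else cv2.resize(x,None,fx=1.45,fy=1.45,interpolation=2) for x in(a,b)]))
E
```

```text
t=69.50 pos [0.4784 0.2324 0.3571] yaw -18.95 F [-0.1  0.6 -0.3] M [-0.031  0.117 -0.016] op 0.994 (86 mm) j [ 13.8  15.3  84.4   0.   80.6 122.8]
top board 0.96 [282. 213. 325. 241.] [0.4419 0.0074 0.0342]
top flask 0.79 [298. 126. 316. 159.] [ 0.7015 -0.0022  0.2001]
top carton 0.65 [391. 143. 426. 171.] [ 0.6896 -0.3642  0.0726]
scene board 0.76 [285. 193. 326. 220.] [ 0.4621 -0.0068  0.0339]
scene flask 0.6 [326. 232. 349. 280.] [ 0.7554 -0.0103  0.1522]
scene carton 0.72 [196. 276. 239. 318.] [ 0.7226 -0.3683  0.0793]
```

View pics/final.png

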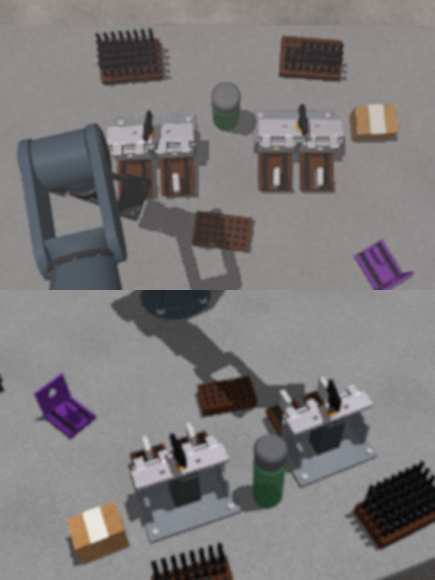

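```bash
python3 -c "
import cv2,numpy as np
for n,(u,v) in (('top',(303,229)),('scene',(306,203))):
    a=cv2.imread(f'pics/{n}0.png')[v-25:v+25,u-32:u+32];b=cv2.imread(f'pics/{n}_z.png')[v-25:v+25,u-32:u+32]
    cv2.imwrite(f'pics/cmp_{n}.png',cv2.resize(np.hstack([a,b]),None,fx=6,fy=6,interpolation=2))
    print(n,cv2.phaseCorrelate(cv2.cvtColor(a,6).astype(np.float64),cv2.cvtColor(b,6).astype(np.float64)))
a=cv2.imread('pics/cmp_top.png');b=cv2.imread('pics/cmp_scene.png');cv2.imwrite('pics/cmp.png',cv2.resize(np.vstack([a,b]),(768,600)))
"
```

```text
top ((-0.4952903354194973, -0.29188009929011116), 0.45444987668752623)
scene ((0.080846719956579, 0.3662996412815289), 0.3853631035886476)
```

View pics/cmp.png

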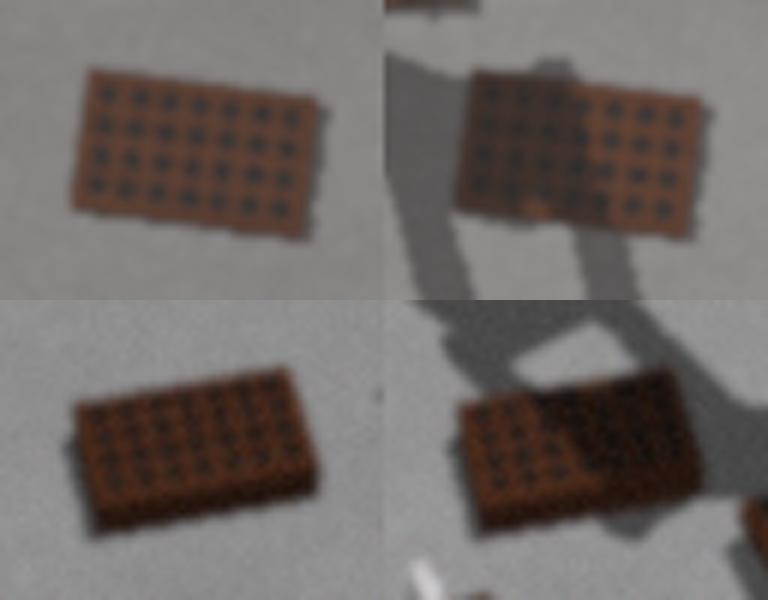

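Request:
servo_tool([
  [0, [-20, -55, 0], 0],
  [0, [-20, -55, 0], 0],
  [0, [-20, -55, 0], 0],
  [0, [0, -55, 0], 0],
  [0, [0, 0, 0], 0],
])

```text
time_s: 70.53
position: [0.4989, 0.4624, 0.3566]
tcp_rot: [[0.946, -0.324, -0.001], [-0.324, -0.946, 0.0], [-0.001, 0.0, -1.0]]
force: [-0.3, -1.4, -0.2]
opening: 1.001
```

```bash
python3 - <<'E'
from h import *
np.set_printoptions(precision=4,suppress=True)
o=[]
for n,(u,v) in (('top',(300,170)),('scene',(340,220))):
    im,d=bot.capture(n);W=cloud(cam(n),d)
    for cx,cy in((.558,-.2236),(.558,-.1215),(.5445,.117),(.5398,.220)):
        m=(abs(W[...,0]-cx)<.04)&(abs(W[...,1]-cy)<.025)&(W[...,2]>.085)&(W[...,2]<.105)
        print(n,cx,cy,m.sum(),W[m].mean(0) if m.sum() else None)
    o.append(cv2.resize(im[v-100:v+100,u-150:u+150],None,fx=1.45,fy=1.45,interpolation=2))
cv2.imwrite('pics/final2.png',np.vstack(o))
E
python3 st.py
```

```text
top 0.558 -0.2236 46 [ 0.5575 -0.221   0.0954]
top 0.558 -0.1215 36 [ 0.5574 -0.1192  0.0972]
top 0.5445 0.117 46 [0.5438 0.1182 0.0957]
top 0.5398 0.22 40 [0.5377 0.2204 0.0956]
scene 0.558 -0.2236 48 [ 0.5615 -0.2254  0.096 ]
scene 0.558 -0.1215 49 [ 0.5617 -0.1238  0.0949]
scene 0.5445 0.117 41 [0.5471 0.1139 0.0938]
scene 0.5398 0.22 37 [0.5376 0.2156 0.0941]
t=70.62 pos [0.4984 0.4591 0.3576] yaw -19.09 F [-0.9 -0.   1.2] M [-0.054  0.206  0.038] op 1.001 (87 mm) j [ 33.2  28.6  63.3  -0.   88.2 142.3]
```

View pics/final2.png

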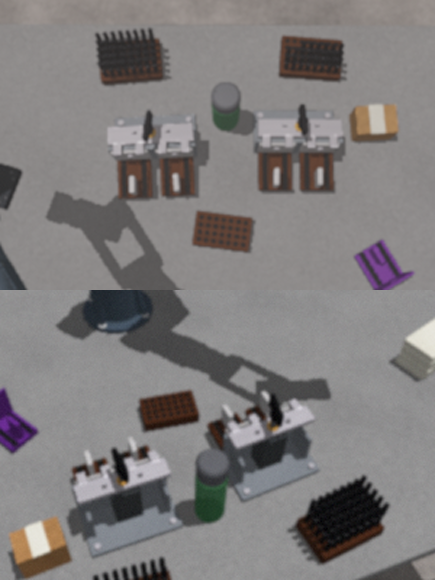

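All four nests show as hung, the bars are down on them, and the bystanders are where they started.

```bash
python3 -c "
from rig import bot
print(bot.hand_in())"
```

```text
the job is handed in; nothing more can be done
None
```

All four nests are hung and home on the two stands, both clamps are screwed down, and I handed the job in at about 71 s.

**Threads:** I tried each knob gently both ways. The stand on the robot's left (+y) frees counter-clockwise, so it is right-hand. The one on the right frees clockwise, so it is left-hand. I unscrewed both by about 4.17 rad before hanging anything, and the bars rose 21 mm.

**Hanging:** Each nest was lowered until the measured force showed the screw carrying it. In the closing wrist views the tab tops all measured within 2 mm of each other, against the stated home height.

**Clamps:** I tightened each knob to about 0.5 N·m or a little more. Once released, both sprang back to about 0.25 rad, with the bar 1.3 mm above the no-nest stop. That is inside the stated 0.3 to 0.1 rad range but nearer the loose end. I tightened the right knob a second time and it came back to the same angle, so it does not seem to rest any tighter.

**Last checks:** From the top and scene cameras all four tabs are in place. The pen board matches its first pictures, and the flask and carton show no visible move; the finder's readings for these shift by up to about a centimetre between pictures. The gripper was open and touching nothing. I saw no nest knocked aside and no slip of the grip.

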